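# Unpin the washing basket and sort the labware

### The arm

A 7-joint arm with a two-finger parallel gripper is mounted at the origin on the work surface. World frame = base frame: x ahead of the robot, y to its left, z up, the work surface at z = 0. Lengths are in m, angles in rad, forces in N, time in s.
With the tool pointing down it reaches from about 0.4 to 0.85 m from the base axis. Payload 10.4 kg.
Tool frame: the origin (TCP) lies on the centre line of the jaws, within the pads' length; the fingertips stand 22 mm ahead of it and the grasp point (between the pads) lies 3 mm ahead of it; z points along the fingers, y is the line along which they close (so a half turn about z gives the same grasp; the last joint's range is limited). The gripper opens to 87 mm and grips with 3 to 60 N. Pads are 19 mm wide; open, the fingers measure 117 mm over their backs; the gripper's body (75 mm by 190 mm) begins 51 mm behind the grasp point.
Start: joints at [1.115, 0.332, -0.065, 1.46, 0.022, 1.35, -0.088], TCP at [0.262, -0.567, 0.245] pointing down, gripper open.
Joint ranges: [-2.6, 2.6], [-0.5, 2.12], [-1.47, 1.34], [0.16, 2.42], [-1.27, 4.41], [0.06, 2.06], [-2.6, 2.6]. Speed limits (rad/s): [2.22, 2.22, 2.79, 2.79, 3.14, 3.14, 3.14].

### API

Orientations are given as a unit quaternion [w, x, y, z].
In Python, from workcell import ctrl, grab_frame, job_done gives the robot as it stands.
- The arm moves only by the tool send_rows, never from a script. Its argument "motion" is a list of rows, each a list of 3 entries, a list of its own where there are three numbers: the turn, a rotation vector about the world's x, y, z in normalised numbers (1 is 4 rad), then the shift along the world's x, y, z in parts of the range, where 1.0 means 500 mm, then the opening, from 0 (shut) to 1 (fully open). A call has 1 to 5 rows; each row is the pose to reach, as a shift and turn from the pose commanded when the call began; what a row does not reach only later rows make up. A row lasts 1/10 s, in which the tool goes at most 50 mm and 8.59 degrees, less where a joint would pass 70% of its speed; a pose out of reach is approached as far as the arm can. A shift or turn number past 1, either way, is cut back to 1. A call with a gripper value outside its range is refused whole. The fingers move at their own pace and stop on an object; "force" is the grip in N (left out, the last holds). Time passes only in rows, so rows that repeat a pose let the fingers close. It gives the time, the measured TCP pose, the force, the opening and the grip force at its end, in the units of the state.
- ctrl.sense(): the state, without advancing time (a new reading comes with each control period).
- grab_frame(name): name is "scene" or "top" or "wrist"; returns a dict with "image" (400x640x3 uint8, blue, green, red), "fx", "fy", "cx", "cy" (pixels), "pose" (4x4, takes a point from camera to world coordinates); the wrist camera has in their place "T_tool_cam" (4x4, takes a point from camera to tool coordinates, whose origin is the TCP and whose axes are the flange's). Camera axes: x right, y down, z forward; pixel columns grow to the right and rows downward; lengths in m; the calibration is good to about 2 mm. A picture is of the moment at which its call begins: read the wrist's pose just before it. There is no depth.
- job_done(): hands the job in; it is judged then, once.
The state is a dict: "time_s": time; "joints": joint angles; "joint_velocities": joint speeds; "effort": joint torques, N m; "ee_pos": TCP position; "tool_rot": TCP orientation; "contact_force": force on the tool from outside, world axes, zero at the start; "wrist_torque": the same for the moment, N m; "opening": opening from 0.0 (shut) to 1.0 (fully open); "grasp_force": force on a finger pad.
Only numpy, scipy, OpenCV 4.12 (cv2) and the standard library are available. Lean on these libraries where they do the work, as an engineer would, in place of code of your own. Each camera call takes 0.05 s, during which the arm holds its last target. There are 200 camera calls.

### The job

The basket is back from the ultrasonic cleaner: pull the retaining pin out of the staple at each end and lay both pins on the bench, clear of everything, with the lid still in its place; then lift the lid off and lay it flat on the clear bench to the left, handle up. Sort everything that is in the basket: the pots into the deep tray, the caps into the shallow metal tray, the stirring bars into the round glass dish. Do not disturb the beaker, the filled pot or the forceps.

Things in the scene. Friction and masses are not known exactly. Their poses are not given: they have to be found in the camera images.
- basket: the washing basket: a box of slotted stainless sheet, fixed, outside 195 (own x) x 205 (own y) x 60 mm high, walls and floor 2.5 mm; the labware stands on its floor, under the lid. Origin at the centre of its underside on the bench; z up. A staple stands at each y end
- staple_left (a point): left staple: an upright loop of 5 mm steel wire, 24 mm wide along the basket's x, on a bracket at the basket's +y end; opening 14 mm wide, its top 80 mm above the bench. This point: its middle, on the pin's axis, 68 mm above the bench, at basket y = +127 mm. The bracket, 44 mm wide, ends at y = +141 mm, the lid's tab at +148 mm
- staple_right (a point): right staple: an upright loop of 5 mm steel wire, 24 mm wide along the basket's x, on a bracket at the basket's -y end; opening 14 mm wide, its top 80 mm above the bench. This point: its middle, on the pin's axis, 68 mm above the bench, at basket y = -127 mm. The bracket, 44 mm wide, ends at y = -141 mm, the lid's tab at -148 mm
- lid: lift-off lid: flat slotted steel plate 199 (own x) x 211 (own y) x 4 mm with a tab 50 mm wide at each y end (296 mm over the tabs), 400 g. A slot in each tab drops over a staple with about 3 mm play; with a pin in, the lid can rise only 3 mm. Origin at the centre of its underside: 60 mm above the bench on the basket, 0 flat on the bench. Axes as the basket's at the start
- lid_handle (a point): middle of the lid's black bail handle: a level bar 12 mm wide (lid x), 10 mm high, about 100 mm of it free along the lid's y, centred on the lid, 44 mm above its underside with 35 mm free below the bar. Axes as the lid's
- pin_left: left pin: steel rod 8 mm thick with a grey flat-sided thumb grip (24 long, 14 x 14 mm) at one end, 94 mm long in all, 35 g. Origin on its axis at mid-length; own x runs along it towards the grip, centred at x = +35 mm. It starts level, loose in the staple, lying on the lid's tab, grip outwards (own x = basket's +y), and comes out when drawn 45 mm or more straight along the basket's +y
- pin_right: right pin: steel rod 8 mm thick with a grey flat-sided thumb grip (24 long, 14 x 14 mm) at one end, 94 mm long in all, 35 g. Origin on its axis at mid-length; own x runs along it towards the grip, centred at x = +35 mm. It starts level, loose in the staple, lying on the lid's tab, grip outwards (own x = basket's -y), and comes out when drawn 45 mm or more straight along the basket's -y
- pot_1: a washed sample pot of milky plastic standing mouth down to drain, 50 mm tall, 36 mm across at its closed top and 40 mm at its mouth rim, 20 g. Origin at its middle (25 mm above what it stands on); own z up along its axis. Three to six of the six pieces (two pots, two caps, two bars) are in the basket, each at any place in it; absent ones read None
- pot_2: a washed sample pot of milky plastic standing mouth down to drain, 50 mm tall, 36 mm across at its closed top and 40 mm at its mouth rim, 20 g. Origin at its middle (25 mm above what it stands on); own z up along its axis. May be absent
- cap_1: a washed white screw cap of a sample pot, a disc 14 mm high, 46 mm across below and 43 mm above, 16 g. Origin at its middle (7 mm above what it lies on); own z up along its axis. May be absent
- cap_2: a washed white screw cap of a sample pot, a disc 14 mm high, 46 mm across below and 43 mm above, 16 g. Origin at its middle (7 mm above what it lies on); own z up along its axis. May be absent
- bar_1: a washed white magnetic stirring bar, eight-sided, 50 mm long and 10 mm thick, 18 g. Origin at its middle; own x along the bar. May be absent
- bar_2: a washed white magnetic stirring bar, eight-sided, 50 mm long and 10 mm thick, 18 g. Origin at its middle; own x along the bar. May be absent
- tray: the deep rectangular tray, grey plastic, loose, 120 (own x) x 140 (own y) x 40 mm high, walls and floor 3 mm, with a small rim: for the pots. Origin at the centre of its underside; z up
- pan: the shallow rectangular metal tray, loose, 120 (own x) x 140 (own y) x 20 mm high, walls and floor 3 mm: for the caps. Origin at the centre of its underside; z up
- dish: the round glass dish, loose, 100 mm across, 40 mm high, walls 3.5 mm, floor 5 mm: for the stirring bars. Origin at the centre of its underside; z up. Tray, shallow tray and dish stand in changing order on the bench to the right of the basket
- beaker: bystander: a glass beaker, 60 mm across its lip, 80 mm tall, beyond the basket. Origin at the centre of its underside
- full_pot: bystander: a filled, capped sample pot, 44 mm across, 56 mm tall, far right. Origin at the centre of its underside
- forceps: bystander: steel forceps 130 mm long, 6 mm high, lying on the bench between the robot and the basket. Origin at the middle. The bench left of the basket (y = 0.31 to 0.65, x = 0.3 to 0.62) is clear
Mind the look-alikes: they are no part of the job. What is shaped like the tray but green is not meant.

How it is judged:
By the outcome, as a careful person would: the job done as asked, in the order asked, and still so for the second after the job is handed in, with the robot touching nothing.
Of pot_1, pot_2, cap_1, cap_2, bar_1, bar_2 only 3 to 6 are there at a start; the rules pass over those that are not, and their reading is None.
At some moment in a run one of tray, pan, dish may be knocked a few centimetres aside while the robot is not near it.
Once in a run the grip may slacken for a moment while it holds something.
It also fails if it takes over 210 s, if anything falls off the work surface, if the arm or the gripper's body presses on something with over 40 N, if the wrist force passes 120 N, or if a joint passes its speed limit or range.

## Working session

There is one attempt and no reset: what is moved stays moved. The work goes in short steps, Python scripts to look and compute and a tool call to move; the robot and the scene stay as the last step left them, time stands still between calls to the robot, and variables do not carry over. Pictures are saved under pics/ and viewed, at most 14 in all, crops included, and the job is handed in when it is done.

Besides the shell and the picture viewer there is one more tool, called after "Emit:" as a command line: name --argument value ..., lists and objects as JSON in quotes. send_rows: Moves the arm, as the interface text tells. Its arguments: {"type":"object","properties":{"motion":{"type":"array","items":{"type":"array"}},"force":{"type":"number"}},"required":["motion"]}

```bash
ls; mkdir -p pics; python3 - <<'E'
from workcell import ctrl, grab_frame
import cv2,numpy as np
np.set_printoptions(precision=4,suppress=True)
s=ctrl.sense(); print({k:np.round(v,3) for k,v in s.items()})
for n in("scene","top"):
    f=grab_frame(n); cv2.imwrite(f"pics/{n}0.png",f["image"]); print(n,f["fx"],f["fy"],f["cx"],f["cy"]);print(f["pose"])
    np.savez(f"{n}_cal.npz",K=[f["fx"],f["fy"],f["cx"],f["cy"]],P=f["pose"])
E
```

```text
pics
{'time_s': np.float64(0.0), 'joints': array([ 1.115,  0.333, -0.065,  1.461,  0.022,  1.35 , -0.089]), 'joint_velocities': array([ 0.002, -0.   ,  0.   ,  0.   ,  0.   , -0.   ,  0.001]), 'effort': array([  0.001, -62.324,   0.025, -38.989,  -0.061,   0.04 ,   0.   ]), 'ee_pos': array([ 0.262, -0.567,  0.244]), 'tool_rot': array([-0.001,  0.977,  0.215, -0.   ]), 'contact_force': array([-0.001,  0.041,  0.547]), 'wrist_torque': array([ 0.023,  0.003, -0.042]), 'grasp_force': np.float64(0.0), 'opening': np.float64(0.997)}
scene 365.6837026815176 365.6837026815176 327.09187389015 199.31912453723302
[[-0.482   0.5665 -0.6684  1.1413]
 [ 0.8762  0.3159 -0.364   0.1622]
 [ 0.005  -0.7611 -0.6486  0.7105]
 [ 0.      0.      0.      1.    ]]
top 517.1229202937524 517.1229202937524 312.76987427667507 193.13490083016913
[[-0.0024 -0.9747  0.2233  0.2307]
 [-1.      0.0027  0.0009 -0.2032]
 [-0.0014 -0.2233 -0.9747  1.3412]
 [ 0.      0.      0.      1.    ]]
```

View pics/top0.png

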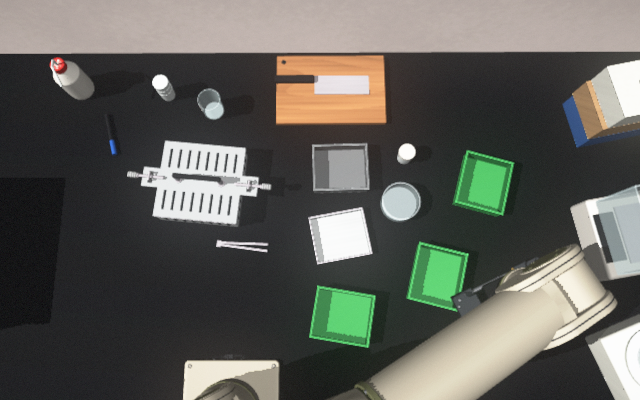

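View pics/scene0.png

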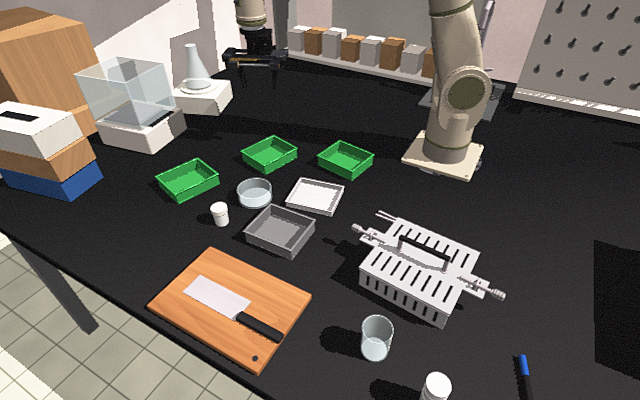

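The top view shows the basket with its lid at about (200,183). The pins are at (133,175) and (264,186), the beaker at (211,103), the forceps at (243,245) and the filled pot at (406,154).

Tray candidates are the grey one at (341,167) and the green ones at (484,183), (438,276) and (343,317). The grey one fits the description. The metal pan is at (340,236) and the dish at (401,202). I'll confirm in one enlarged crop.

```bash
cat > h.py <<'E'
import numpy as np,cv2
from scipy.spatial.transform import Rotation as R
np.set_printoptions(precision=4,suppress=True)
def cal(n):
    d=np.load(f"{n}_cal.npz"); return d["K"],d["P"]
def w(n,px,z):
    (fx,fy,cx,cy),P=cal(n); px=np.atleast_2d(px).astype(float)
    d=np.c_[(px[:,0]-cx)/fx,(px[:,1]-cy)/fy,np.ones(len(px))]@P[:3,:3].T; o=P[:3,3]
    return o+d*((z-o[2])/d[:,2])[:,None]
def proj(n,X):
    (fx,fy,cx,cy),P=cal(n); c=(np.atleast_2d(X)-P[:3,3])@P[:3,:3]
    return np.c_[fx*c[:,0]/c[:,2]+cx,fy*c[:,1]/c[:,2]+cy]
def wr(s,X,T,K):  # world->wrist cam px
    fx,fy,cx,cy=K; q=s["tool_rot"]; M=np.eye(4);M[:3,:3]=R.from_quat(np.r_[q[1:],q[0]]).as_matrix();M[:3,3]=s["ee_pos"]
    return M@T
E
python3 - <<'E'
from h import *
im=cv2.imread("pics/top0.png")
a=cv2.resize(im[130:235,120:280],None,fx=5,fy=5,interpolation=cv2.INTER_CUBIC);cv2.imwrite("pics/c1.png",a)
a=cv2.resize(im[130:280,290:450],None,fx=4,fy=4,interpolation=cv2.INTER_CUBIC)[:600];cv2.imwrite("pics/c2.png",a)
print(w("top",[[133,175],[264,186]],.068)[:,:2], w("top",[[341,167],[340,236],[401,202],[65,180],[48,322],[343,317],[211,103],[406,154]],0)[:,:2])
E
```

```text
[[ 0.5711  0.2558]
 [ 0.5413 -0.0786]] [[ 0.6099 -0.2782]
 [ 0.423  -0.2729]
 [ 0.5132 -0.4358]
 [ 0.5759  0.4614]
 [ 0.2068  0.4657]
 [ 0.2173 -0.2775]
 [ 0.7951  0.0795]
 [ 0.646  -0.4547]]
```

View pics/c1.png

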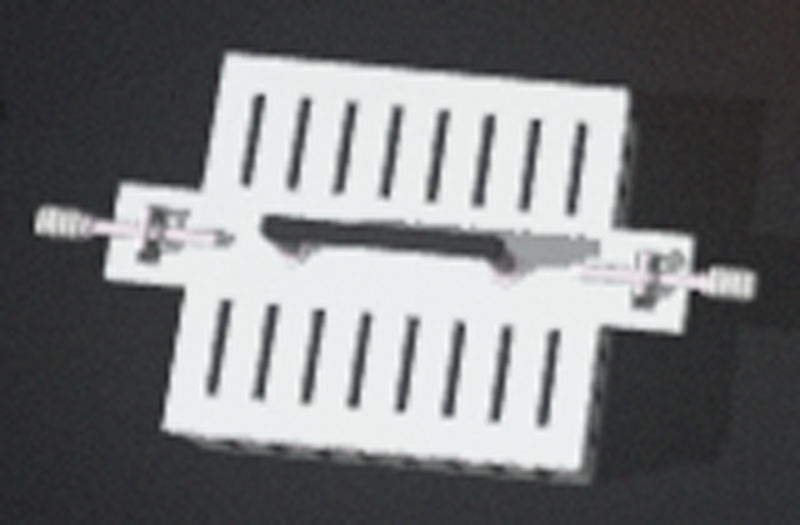

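View pics/c2.png

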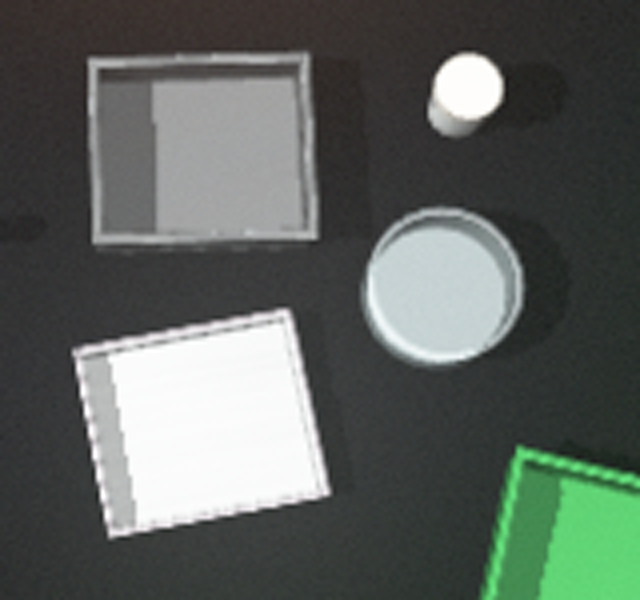

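The crops confirm it: the grey tray, the metal pan (white reflection, axis tilted) and the dish. On the basket, lid corners in the crop are at (225,53), (630,90), (590,473) and (165,430), and the grips are at (62,222) and (732,283).

```bash
python3 - <<'E'
from h import *
from scipy.optimize import least_squares
def full(c,s,o): return (np.array(c,float)+.5)/s-.5+o
o1=np.array([120,130]);o2=np.array([290,130])
c=w("top",full([[228,54],[629,91],[588,471],[165,430]],5,o1),.064)[:,:2]
L=np.array([[.0995,.1055],[.0995,-.1055],[-.0995,-.1055],[-.0995,.1055]])
def fit(L,c):
    f=lambda p:((L@np.array([[np.cos(p[2]),np.sin(p[2])],[-np.sin(p[2]),np.cos(p[2])]])+p[:2])-c).ravel()
    r=least_squares(f,[*c.mean(0),0]);return r.x,r.fun*1000
p,res=fit(L,c);print("lid",p,np.degrees(p[2]),res)
pins=w("top",full([[62,222],[732,283]],5,o1),.070)[:,:2]
th=p[2];Rm=np.array([[np.cos(th),-np.sin(th)],[np.sin(th),np.cos(th)]])
print("pin grips",pins,(pins-p[:2])@Rm)
print("ends",(w("top",full([[36,220],[88,224],[232,240],[708,281],[757,286],[583,270]],5,o1),.07)[:,:2]-p[:2])@Rm)
B=np.array([[.06,.07],[.06,-.07],[-.06,-.07],[-.06,.07]])
print("tray",fit(B,w("top",full([[90,61],[308,54],[316,238],[95,243]],4,o2),.04)[:,:2]))
print("pan",fit(B,w("top",full([[75,350],[290,311],[329,492],[110,536]],4,o2),.02)[:,:2]))
print("dish",w("top",full([[443,286]],4,o2),.04))
print("pen, forceps",w("top",[[107,116],[115,152],[218,243],[268,241],[268,250],[165,98],[75,98]],0)[:,:2])
E
```

```text
lid [ 0.5552  0.0849 -0.0937] -5.367383832556654 [-0.7035  0.0301  0.2703 -1.3068  1.0476  2.1089 -0.6144 -0.8322]
pin grips [[ 0.5732  0.2578]
 [ 0.5403 -0.0838]] [[ 0.0018  0.1738]
 [ 0.001  -0.1694]]
ends [[ 0.0016  0.1872]
 [ 0.0019  0.1605]
 [ 0.0002  0.0862]
 [ 0.0009 -0.1571]
 [ 0.0006 -0.1821]
 [ 0.0008 -0.0934]]
tray (array([ 0.5996, -0.2739,  0.0232]), array([-1.4461, -1.7922, -2.6265,  2.1077,  2.1962,  1.292 ,  1.8764,
       -1.6076]))
pan (array([ 0.4228, -0.2716,  0.1858]), array([-0.7339, -1.1873, -0.2737,  1.2171, -0.3584,  1.1467,  1.366 ,
       -1.1766]))
dish [[ 0.5071 -0.4273  0.04  ]]
pen, forceps [[ 0.7577  0.3646]
 [ 0.6539  0.334 ]
 [ 0.4054  0.045 ]
 [ 0.4103 -0.0851]
 [ 0.3869 -0.0855]
 [ 0.8103  0.2079]
 [ 0.8111  0.4582]]
```

Careful with the scale: shifts go in shares of 500 mm and turns go in shares of 4 rad. That gives: 225 mm / 500 = 0.45, 180 mm / 500 = 0.36, 0.3 rad / 4 = 0.075.

Emit:
send_rows --motion '[[[0, 0, 0.015], [0.034, 0.09, 0], 0.5], [[0, 0, 0.03], [0.068, 0.18, 0], 0.5], [[0, 0, 0.045], [0.102, 0.27, 0], 0.5], [[0, 0, 0.06], [0.136, 0.36, 0], 0.5], [[0, 0, 0.075], [0.17, 0.45, 0], 0.5]]' --force 25

```text
time_s: 0.6
ee_pos: [0.3474, -0.3404, 0.2443]
tool_rot: [-0.0, 0.933, 0.359, -0.0]
contact_force: [0.9, -0.5, -0.2]
opening: 0.631
grasp_force: 0.0
```

To row units: 225 mm / 500 = 0.45, 180 mm / 500 = 0.36, 0.3 rad / 4 = 0.075.

Emit:
send_rows --motion '[[[0, 0, 0.015], [0.034, 0.09, 0], 0.5], [[0, 0, 0.03], [0.068, 0.18, 0], 0.5], [[0, 0, 0.045], [0.102, 0.27, 0], 0.5], [[0, 0, 0.06], [0.136, 0.36, 0], 0.5], [[0, 0, 0.075], [0.17, 0.45, 0], 0.5]]'

```text
time_s: 1.1
ee_pos: [0.4323, -0.1155, 0.2445]
tool_rot: [0.0, 0.869, 0.495, -0.0]
contact_force: [0.9, 0.1, -0.6]
opening: 0.503
grasp_force: 0.0
```

To row units: 225 mm / 500 = 0.45, 180 mm / 500 = 0.36, 0.3 rad / 4 = 0.075.

Emit:
send_rows --motion '[[[0, 0, 0.015], [0.034, 0.09, 0], 0.5], [[0, 0, 0.03], [0.068, 0.18, 0], 0.5], [[0, 0, 0.045], [0.102, 0.27, 0], 0.5], [[0, 0, 0.06], [0.136, 0.36, 0], 0.5], [[0, 0, 0.075], [0.17, 0.45, 0], 0.5]]'

```text
time_s: 1.6
ee_pos: [0.5174, 0.1093, 0.2445]
tool_rot: [0.0, 0.785, 0.619, 0.0]
contact_force: [0.8, -1.1, 0.1]
opening: 0.496
grasp_force: 0.0
```

```bash
cat >> h.py <<'E'
def st(tx=None,ty=None,tz=None,yaw=None):
    from workcell import ctrl
    s=ctrl.sense();q=s["tool_rot"];r=R.from_quat(np.r_[q[1:],q[0]]).as_matrix();y=r[:,1]
    a=np.degrees(np.arctan2(y[1],y[0])); print("t %.1f"%s["time_s"],"pos",np.round(s["ee_pos"]*1000,1),"y-angle %.2f"%a,"toolz",np.round(r[:,2],3),"open %.3f grip %.1f"%(s["opening"],s["grasp_force"]),"F",np.round(s["contact_force"],1),"J",np.round(s["joints"],2))
    if tx is not None: print("shift mm",np.round(np.array([tx,ty,tz])*1000-s["ee_pos"]*1000,1))
    if yaw is not None: print("turn rad %.4f"%((np.radians(yaw-a)+np.pi/2)%np.pi-np.pi/2))
    return s
E
python3 -c "
from h import *;st(.573,.258,.2,-5.4)"
```

```text
t 1.6 pos [517.4 109.3 244.5] y-angle -13.53 toolz [ 0. -0. -1.] open 0.496 grip 0.0 F [ 0.8 -1.1  0.1] J [ 0.38  0.19 -0.75  1.68  0.13  1.32 -0.63]
shift mm [ 55.6 148.7 -44.5]
turn rad 0.1419
```

To row units: 149 mm / 500 = 0.298, 148.7 mm / 500 = 0.2974, 0.142 rad / 4 = 0.0355.

Emit:
send_rows --motion '[[[0, 0, 0.0088], [0.028, 0.074, -0.022], 0.5], [[0, 0, 0.0175], [0.056, 0.148, -0.044], 0.5], [[0, 0, 0.0263], [0.084, 0.222, -0.066], 0.5], [[0, 0, 0.035], [0.11, 0.298, -0.09], 0.5], [[0, 0, 0.0355], [0.1112, 0.2974, -0.09], 0.5]]'

```text
time_s: 2.1
ee_pos: [0.5709, 0.2618, 0.1966]
tool_rot: [-0.002, 0.738, 0.675, -0.001]
contact_force: [-0.8, -0.4, 0.0]
opening: 0.496
grasp_force: 0.0
```

```bash
cat >> h.py <<'E'
def wrist(name,z=.07,px=None):
    from workcell import grab_frame,ctrl
    s=ctrl.sense();f=grab_frame("wrist");cv2.imwrite(f"pics/{name}.png",f["image"])
    q=s["tool_rot"];M=np.eye(4);M[:3,:3]=R.from_quat(np.r_[q[1:],q[0]]).as_matrix();M[:3,3]=s["ee_pos"]
    np.savez(f"{name}_cal.npz",K=[f["fx"],f["fy"],f["cx"],f["cy"]],P=M@f["T_tool_cam"])
    return f["image"]
E
python3 -c "
from h import *;st(.573,.258,.084,-5.4);wrist('w1')
print(np.load('w1_cal.npz')['P']);print(proj('w1',[[.5732,.2578,.068]]))"
```

```text
t 2.1 pos [570.9 261.8 196.6] y-angle -5.06 toolz [-0.005  0.002 -1.   ] open 0.496 grip 0.0 F [-0.8 -0.4  0. ] J [ 0.08  0.48 -0.78  1.48  0.34  1.32 -0.82]
shift mm [   2.1   -3.8 -112.6]
turn rad -0.0059
[[ 0.9961 -0.0834 -0.0286  0.5776]
 [-0.088  -0.959  -0.2695  0.3355]
 [-0.005   0.2709 -0.9626  0.3364]
 [ 0.      0.      0.      1.    ]]
[[322.99   202.6288]]
```

View pics/w1.png

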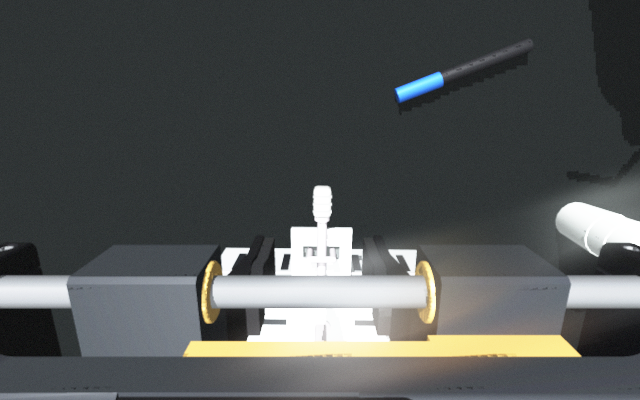

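The wrist view shows the left grip at (322,203), and the prediction was (323,203). The position is good, so I descend and grip.

To row units: -115 mm / 500 = -0.23, -105 mm / 500 = -0.21.

Emit:
send_rows --motion '[[[0, 0, 0], [0, 0, -0.06], 0.5], [[0, 0, 0], [0, 0, -0.12], 0.5], [[0, 0, 0], [0, 0, -0.18], 0.5], [[0, 0, 0], [0, 0, -0.21], 0.5], [[0, 0, 0], [0, 0, -0.23], 0.5]]'

```text
time_s: 2.65
ee_pos: [0.5727, 0.2552, 0.0838]
tool_rot: [0.0, 0.741, 0.672, -0.001]
contact_force: [0.2, 0.5, 0.4]
opening: 0.503
grasp_force: 0.0
```

Emit:
send_rows --motion '[[[0, 0, 0], [0, 0, 0], 0.3], [[0, 0, 0], [0, 0, 0], 0.0], [[0, 0, 0], [0, 0, 0], 0.0], [[0, 0, 0], [0, 0, 0], 0.0], [[0, 0, 0], [0, 0, 0], 0.0]]'

```text
time_s: 3.15
ee_pos: [0.5731, 0.2565, 0.0852]
tool_rot: [0.0, 0.74, 0.672, 0.001]
contact_force: [1.1, 0.5, 1.9]
opening: 0.156
grasp_force: 25.0
```

```bash
python3 -c "
from h import *;st(.573,.258,.084,-5.4)"
```

```text
t 3.1 pos [573.1 256.5  85.2] y-angle -5.50 toolz [ 0.001  0.    -1.   ] open 0.156 grip 25.0 F [1.1 0.5 1.9] J [ 0.06  0.58 -0.74  1.59  0.42  1.13 -0.87]
shift mm [-0.1  1.5 -1.2]
turn rad 0.0018
```

To row units: 70 mm / 500 = 0.14, 5.5 mm / 500 = 0.011.

Emit:
send_rows --motion '[[[0, 0, 0], [0.0024, 0.025, 0], 0.0], [[0, 0, 0], [0.005, 0.054, 0], 0.0], [[0, 0, 0], [0.008, 0.084, 0], 0.0], [[0, 0, 0], [0.011, 0.116, 0], 0.0], [[0, 0, 0], [0.0132, 0.14, 0], 0.0]]'

```text
time_s: 3.65
ee_pos: [0.5787, 0.3291, 0.0844]
tool_rot: [-0.001, 0.74, 0.673, 0.0]
contact_force: [0.3, -0.4, 0.6]
opening: 0.158
grasp_force: 25.0
```

To row units: 40 mm / 500 = 0.08, 30 mm / 500 = 0.06.

Emit:
send_rows --motion '[[[0, 0, 0], [0, 0, 0], 0.0], [[0, 0, 0], [0, 0.01, 0.01], 0.0], [[0, 0, 0], [0, 0.03, 0.03], 0.0], [[0, 0, 0], [0, 0.06, 0.04], 0.0], [[0, 0, 0], [0, 0.08, 0.04], 0.0]]'

```text
time_s: 4.15
ee_pos: [0.5796, 0.3686, 0.1063]
tool_rot: [-0.0, 0.74, 0.673, 0.001]
contact_force: [-0.2, -0.1, 0.3]
opening: 0.16
grasp_force: 25.0
```

```bash
python3 -c "
from h import *;st(.595,.395,.0235,-5.4)"
```

```text
t 4.2 pos [579.6 368.6 106.3] y-angle -5.47 toolz [ 0.002  0.002 -1.   ] open 0.160 grip 25.0 F [-0.2 -0.1  0.3] J [-0.14  0.68 -0.73  1.4   0.46  1.23 -1.01]
shift mm [ 15.4  26.4 -82.8]
turn rad 0.0012
```

To row units: -81 mm / 500 = -0.162, -78 mm / 500 = -0.156.

Emit:
send_rows --motion '[[[0, 0, 0], [0.016, 0.026, -0.04], 0.0], [[0, 0, 0], [0.03, 0.052, -0.09], 0.0], [[0, 0, 0], [0.03, 0.052, -0.13], 0.0], [[0, 0, 0], [0.03, 0.052, -0.156], 0.0], [[0, 0, 0], [0.03, 0.052, -0.162], 0.0]]'

```text
time_s: 4.65
ee_pos: [0.5932, 0.3923, 0.0231]
tool_rot: [-0.0, 0.74, 0.672, -0.001]
contact_force: [-8.7, -4.9, 18.0]
opening: 0.164
grasp_force: 25.0
```

To row units: -0.5 mm / 500 = -0.001.

Emit:
send_rows --motion '[[[0, 0, 0], [0, 0, -0.001], 0.0], [[0, 0, 0], [0, 0, -0.001], 0.0], [[0, 0, 0], [0, 0, -0.001], 0.4], [[0, 0, 0], [0, 0, -0.001], 0.4], [[0, 0, 0], [0, 0, -0.001], 0.4]]'

```text
time_s: 5.15
ee_pos: [0.5945, 0.3921, 0.0232]
tool_rot: [0.0, 0.74, 0.672, 0.0]
contact_force: [1.1, -0.1, -0.8]
opening: 0.341
grasp_force: 0.0
```

To row units: 155 mm / 500 = 0.31, 150 mm / 500 = 0.3.

Emit:
send_rows --motion '[[[0, 0, 0], [0, 0, 0.04], 0.5], [[0, 0, 0], [0, 0, 0.12], 0.5], [[0, 0, 0], [0, 0, 0.21], 0.5], [[0, 0, 0], [0, 0, 0.3], 0.5], [[0, 0, 0], [0, 0, 0.31], 0.5]]'

```text
time_s: 5.65
ee_pos: [0.596, 0.3946, 0.1871]
tool_rot: [0.0, 0.74, 0.672, 0.005]
contact_force: [-0.6, 0.6, -0.4]
opening: 0.499
grasp_force: 0.0
```

```bash
python3 -c "
from h import *;st(.5403,-.0838,.200,-5.4);
from workcell import grab_frame
cv2.imwrite('pics/top1.png',grab_frame('top')['image'])"
```

```text
t 5.7 pos [596.  394.6 187.1] y-angle -5.51 toolz [ 0.008  0.007 -1.   ] open 0.499 grip 0.0 F [-0.6  0.6 -0.4] J [-0.19  0.66 -0.74  1.24  0.44  1.39 -0.99]
shift mm [ -55.7 -478.4   12.9]
turn rad 0.0019
```

To row units: -240 mm / 500 = -0.48, -192 mm / 500 = -0.384.

Emit:
send_rows --motion '[[[0, 0, 0], [-0.01, -0.096, 0.02], 0.5], [[0, 0, 0], [-0.022, -0.192, 0.04], 0.5], [[0, 0, 0], [-0.032, -0.288, 0.04], 0.5], [[0, 0, 0], [-0.044, -0.384, 0.04], 0.5], [[0, 0, 0], [-0.056, -0.48, 0.04], 0.5]]'

```text
time_s: 6.2
ee_pos: [0.5655, 0.1502, 0.1978]
tool_rot: [0.0, 0.74, 0.672, -0.0]
contact_force: [0.7, -0.7, 1.0]
opening: 0.502
grasp_force: 0.0
```

To row units: -238 mm / 500 = -0.476, -192 mm / 500 = -0.384.

Emit:
send_rows --motion '[[[0, 0, 0], [-0.012, -0.096, 0], 0.5], [[0, 0, 0], [-0.022, -0.192, 0], 0.5], [[0, 0, 0], [-0.032, -0.288, 0], 0.5], [[0, 0, 0], [-0.044, -0.384, 0], 0.5], [[0, 0, 0], [-0.054, -0.476, 0], 0.5]]'

```text
time_s: 6.7
ee_pos: [0.5383, -0.0879, 0.198]
tool_rot: [0.0, 0.74, 0.672, -0.0]
contact_force: [0.9, 0.2, 0.4]
opening: 0.499
grasp_force: 0.0
```

Emit:
send_rows --motion '[[[0, 0, 0], [0, 0, 0], 0.5], [[0, 0, 0], [0, 0, 0], 0.5], [[0, 0, 0], [0, 0, 0], 0.5]]'

```text
time_s: 7.0
ee_pos: [0.5393, -0.0843, 0.198]
tool_rot: [-0.0, 0.74, 0.673, 0.0]
contact_force: [0.2, 0.6, -0.2]
opening: 0.5
grasp_force: 0.0
```

```bash
python3 -c "
from h import *;st(.5403,-.0838,.0845,-5.4);wrist('w2');print(proj('w2',[[.5403,-.0838,.068]]))
a=cv2.imread('pics/top1.png')[100:280,60:300];b=cv2.imread('pics/w2.png')[100:320,160:480]
a=cv2.resize(a,None,fx=1.75,fy=1.75);b=cv2.resize(b,(380,261));c=np.zeros((320,800,3),np.uint8);c[:a.shape[0],:a.shape[1]]=a;c[:261,420:]=b;cv2.imwrite('pics/m1.png',c)"
```

```text
t 7.0 pos [539.3 -84.3 198. ] y-angle -5.41 toolz [-0.     0.001 -1.   ] open 0.500 grip 0.0 F [ 0.2  0.6 -0.2] J [ 0.67  0.26 -0.69  1.71  0.17  1.24 -0.16]
shift mm [   1.     0.5 -113.5]
turn rad 0.0002
[[320.0833 196.5917]]
```

View pics/m1.png

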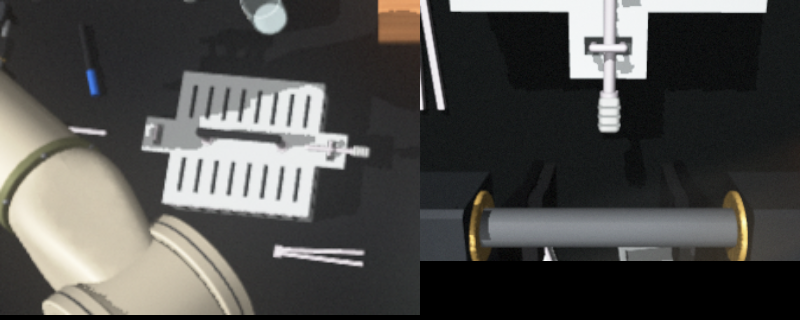

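The montage shows the left pin lying clear on the bench near the pen. The right grip is at about (319,194) in the wrist image against a predicted (320,197), so it is aligned.

To row units: -113.5 mm / 500 = -0.227, -105 mm / 500 = -0.21.

Emit:
send_rows --motion '[[[0, 0, 0], [0.001, 0, -0.06], 0.5], [[0, 0, 0], [0.002, 0.002, -0.12], 0.5], [[0, 0, 0], [0.002, 0.002, -0.18], 0.5], [[0, 0, 0], [0.002, 0.002, -0.21], 0.5], [[0, 0, 0], [0.002, 0.002, -0.227], 0.5]]'

```text
time_s: 7.55
ee_pos: [0.54, -0.0836, 0.0835]
tool_rot: [-0.001, 0.74, 0.673, -0.0]
contact_force: [0.3, 0.2, 0.4]
opening: 0.5
grasp_force: 0.0
```

Emit:
send_rows --motion '[[[0, 0, 0], [0, 0, 0], 0.3], [[0, 0, 0], [0, 0, 0], 0.0], [[0, 0, 0], [0, 0, 0], 0.0], [[0, 0, 0], [0, 0, 0], 0.0], [[0, 0, 0], [0, 0, 0], 0.0]]'

```text
time_s: 8.05
ee_pos: [0.5407, -0.0848, 0.0852]
tool_rot: [0.0, 0.74, 0.672, 0.0]
contact_force: [-0.4, 0.3, 1.2]
opening: 0.157
grasp_force: 25.0
```

Emit:
send_rows --motion '[[[0, 0, 0], [-0.0024, -0.025, 0], 0.0], [[0, 0, 0], [-0.005, -0.054, 0], 0.0], [[0, 0, 0], [-0.008, -0.084, 0], 0.0], [[0, 0, 0], [-0.011, -0.116, 0], 0.0], [[0, 0, 0], [-0.0132, -0.14, 0], 0.0]]'

```text
time_s: 8.55
ee_pos: [0.5331, -0.1575, 0.0843]
tool_rot: [0.0, 0.741, 0.672, -0.0]
contact_force: [-0.7, -0.6, -0.9]
opening: 0.157
grasp_force: 25.0
```

To row units: 135 mm / 500 = 0.27, 95 mm / 500 = 0.19.

Emit:
send_rows --motion '[[[0, 0, 0], [0, 0, 0], 0.0], [[0, 0, 0], [0, -0.01, 0.03], 0.0], [[0, 0, 0], [0, -0.01, 0.1], 0.0], [[0, 0, 0], [0, -0.01, 0.19], 0.0], [[0, 0, 0], [0, 0, 0.27], 0.0]]'

```text
time_s: 9.05
ee_pos: [0.5338, -0.1544, 0.2226]
tool_rot: [0.0, 0.74, 0.673, 0.0]
contact_force: [0.6, -0.4, 0.1]
opening: 0.158
grasp_force: 25.0
```

```bash
python3 -c "
from h import *;st(.595,.475,.22,-5.4)"
```

```text
t 9.1 pos [ 533.8 -154.4  222.6] y-angle -5.46 toolz [ 0.001 -0.    -1.   ] open 0.158 grip 25.0 F [ 0.6 -0.4  0.1] J [ 0.77  0.26 -0.67  1.65  0.17  1.29 -0.02]
shift mm [ 61.2 629.4  -2.6]
turn rad 0.0010
```

To row units: 220 mm / 500 = 0.44, 175 mm / 500 = 0.35.

Emit:
send_rows --motion '[[[0, 0, 0], [0.008, 0.08, 0], 0.0], [[0, 0, 0], [0.016, 0.17, 0], 0.0], [[0, 0, 0], [0.026, 0.26, 0], 0.0], [[0, 0, 0], [0.034, 0.35, 0], 0.0], [[0, 0, 0], [0.042, 0.44, 0], 0.0]]'

```text
time_s: 9.55
ee_pos: [0.5546, 0.0678, 0.221]
tool_rot: [0.0, 0.74, 0.673, 0.0]
contact_force: [1.1, -0.1, -0.5]
opening: 0.163
grasp_force: 25.0
```

To row units: 220 mm / 500 = 0.44, 175 mm / 500 = 0.35.

Emit:
send_rows --motion '[[[0, 0, 0], [0.008, 0.08, 0], 0.0], [[0, 0, 0], [0.016, 0.17, 0], 0.0], [[0, 0, 0], [0.026, 0.26, 0], 0.0], [[0, 0, 0], [0.034, 0.35, 0], 0.0], [[0, 0, 0], [0.042, 0.44, 0], 0.0]]'

```text
time_s: 10.05
ee_pos: [0.5755, 0.2875, 0.2209]
tool_rot: [0.0, 0.74, 0.673, 0.0]
contact_force: [1.6, -0.4, 0.1]
opening: 0.156
grasp_force: 25.0
```

To row units: 190 mm / 500 = 0.38, 175 mm / 500 = 0.35.

Emit:
send_rows --motion '[[[0, 0, 0], [0.008, 0.08, 0], 0.0], [[0, 0, 0], [0.016, 0.17, 0], 0.0], [[0, 0, 0], [0.026, 0.26, 0], 0.0], [[0, 0, 0], [0.034, 0.35, 0], 0.0], [[0, 0, 0], [0.038, 0.38, 0], 0.0]]'

```text
time_s: 10.55
ee_pos: [0.5915, 0.481, 0.2198]
tool_rot: [-0.002, 0.738, 0.675, -0.0]
contact_force: [-0.5, 0.2, -1.3]
opening: 0.155
grasp_force: 25.0
```

To row units: -165 mm / 500 = -0.33, -130 mm / 500 = -0.26.

Emit:
send_rows --motion '[[[0, 0, 0], [0, 0, 0], 0.0], [[0, 0, 0], [0, 0, -0.08], 0.0], [[0, 0, 0], [0, 0, -0.17], 0.0], [[0, 0, 0], [0, 0, -0.26], 0.0], [[0, 0, 0], [0, 0, -0.33], 0.0]]'

```text
time_s: 11.05
ee_pos: [0.5949, 0.4734, 0.0529]
tool_rot: [0.0, 0.741, 0.672, -0.001]
contact_force: [0.4, -0.3, -0.2]
opening: 0.155
grasp_force: 25.0
```

```bash
python3 -c "
from h import *;st(.595,.475,.0245,-5.4)"
```

```text
t 11.1 pos [594.9 473.4  52.9] y-angle -5.55 toolz [-0.001 -0.001 -1.   ] open 0.155 grip 25.0 F [ 0.4 -0.3 -0.2] J [-0.33  0.88 -0.71  1.19  0.56  1.26 -1.11]
shift mm [  0.1   1.6 -28.4]
turn rad 0.0026
```

To row units: -29.5 mm / 500 = -0.059, -25 mm / 500 = -0.05.

Emit:
send_rows --motion '[[[0, 0, 0], [0, 0, -0.03], 0.0], [[0, 0, 0], [0, 0, -0.05], 0.0], [[0, 0, 0], [0, 0, -0.059], 0.0], [[0, 0, 0], [0, 0, -0.059], 0.0]]'

```text
time_s: 11.45
ee_pos: [0.5953, 0.4757, 0.0265]
tool_rot: [0.0, 0.74, 0.672, 0.001]
contact_force: [0.1, -0.2, -0.1]
opening: 0.155
grasp_force: 25.0
```

```bash
python3 -c "
from h import *;st(.595,.475,.0235,-5.4)"
```

```text
t 11.4 pos [595.3 475.7  26.5] y-angle -5.52 toolz [ 0.001  0.001 -1.   ] open 0.155 grip 25.0 F [ 0.1 -0.2 -0.1] J [-0.33  0.91 -0.7   1.2   0.57  1.22 -1.12]
shift mm [-0.3 -0.7 -3. ]
turn rad 0.0021
```

To row units: -2.5 mm / 500 = -0.005, -2 mm / 500 = -0.004.

Emit:
send_rows --motion '[[[0, 0, 0], [0, 0, -0.004], 0.0], [[0, 0, 0], [0, 0, -0.005], 0.0], [[0, 0, 0], [0, 0, -0.005], 0.4], [[0, 0, 0], [0, 0, -0.005], 0.4], [[0, 0, 0], [0, 0, -0.005], 0.4]]'

```text
time_s: 11.95
ee_pos: [0.5948, 0.4754, 0.0228]
tool_rot: [0.0, 0.74, 0.672, 0.0]
contact_force: [0.3, 0.5, 0.3]
opening: 0.338
grasp_force: 0.0
```

To row units: 175 mm / 500 = 0.35, 150 mm / 500 = 0.3.

Emit:
send_rows --motion '[[[0, 0, 0], [0, 0, 0.04], 0.5], [[0, 0, 0], [0, 0, 0.12], 0.5], [[0, 0, 0], [0, 0, 0.21], 0.5], [[0, 0, 0], [0, -0.02, 0.3], 0.5], [[0, 0, 0], [0, -0.1, 0.35], 0.5]]'

```text
time_s: 12.45
ee_pos: [0.5926, 0.4302, 0.2035]
tool_rot: [-0.002, 0.738, 0.675, 0.003]
contact_force: [0.2, 1.0, 0.7]
opening: 0.496
grasp_force: 0.0
```

To row units: -225 mm / 500 = -0.45, -180 mm / 500 = -0.36.

Emit:
send_rows --motion '[[[0, 0, 0], [-0.01, -0.09, 0], 0.5], [[0, 0, 0], [-0.02, -0.18, 0], 0.5], [[0, 0, 0], [-0.03, -0.27, 0], 0.5], [[0, 0, 0], [-0.04, -0.36, 0], 0.5], [[0, 0, 0], [-0.05, -0.45, 0], 0.5]]'

```text
time_s: 12.95
ee_pos: [0.5694, 0.1986, 0.1991]
tool_rot: [0.001, 0.74, 0.672, 0.001]
contact_force: [0.1, 1.2, 0.6]
opening: 0.497
grasp_force: 0.0
```

To row units: -115 mm / 500 = -0.23, -110 mm / 500 = -0.22.

Emit:
send_rows --motion '[[[0, 0, 0], [-0.01, -0.09, 0], 0.5], [[0, 0, 0], [-0.02, -0.18, 0], 0.5], [[0, 0, 0], [-0.028, -0.22, 0], 0.5], [[0, 0, 0], [-0.028, -0.23, 0], 0.5], [[0, 0, 0], [-0.028, -0.23, 0], 0.5]]'

```text
time_s: 13.45
ee_pos: [0.556, 0.0852, 0.1988]
tool_rot: [0.001, 0.74, 0.672, 0.0]
contact_force: [0.3, 1.1, -1.0]
opening: 0.496
grasp_force: 0.0
```

```bash
python3 -c "
from h import *;s=st(.5552,.0849,.107,-5.4)
print('handle',w('top',[[(262+505)/10+120,(228+248)/10+130]],.109))
wrist('w3');print(proj('w3',[[.5552,.0849,.109]]))
from workcell import grab_frame
cv2.imwrite('pics/top2.png',grab_frame('top')['image'])
a=cv2.imread('pics/top2.png')[60:300,60:300];b=cv2.imread('pics/w3.png')
a=cv2.resize(a,(360,360));b=cv2.resize(b,(432,270));c=np.zeros((360,800,3),np.uint8);c[:,:360]=a;c[:270,368:]=b;cv2.imwrite('pics/m2.png',c)"
```

```text
t 13.4 pos [556.   85.2 198.8] y-angle -5.54 toolz [ 0.002 -0.    -1.   ] open 0.496 grip 0.0 F [ 0.3  1.1 -1. ] J [ 0.45  0.33 -0.82  1.66  0.25  1.26 -0.52]
shift mm [ -0.8  -0.3 -91.8]
turn rad 0.0025
handle [[0.553  0.0835 0.109 ]]
[[317.5921 213.5422]]
```

View pics/m2.png

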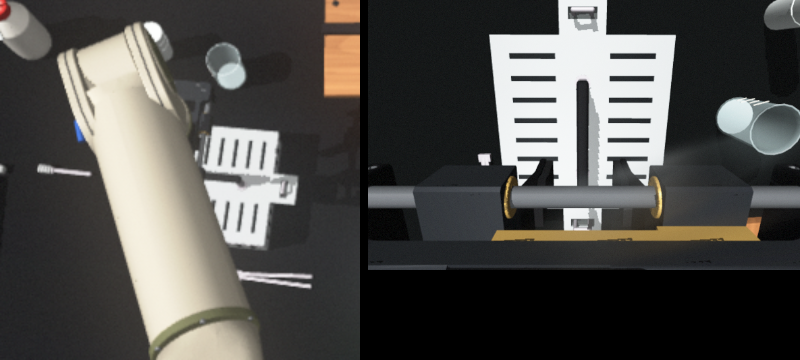

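The wrist view shows the handle bar centred at about x=318 (predicted 318), and both staples are free of pins. The right pin lies on the bench to the left. Next I grip the handle.

To row units: -91 mm / 500 = -0.182, -80 mm / 500 = -0.16.

Emit:
send_rows --motion '[[[0, 0, 0], [-0.002, 0, -0.06], 0.5], [[0, 0, 0], [-0.002, 0, -0.12], 0.5], [[0, 0, 0], [-0.002, 0, -0.16], 0.5], [[0, 0, 0], [-0.002, 0, -0.182], 0.5], [[0, 0, 0], [-0.002, 0, -0.182], 0.5]]'

```text
time_s: 14.05
ee_pos: [0.554, 0.0867, 0.1056]
tool_rot: [-0.001, 0.74, 0.673, -0.001]
contact_force: [0.4, 0.4, 0.4]
opening: 0.5
grasp_force: 0.0
```

Emit:
send_rows --motion '[[[0, 0, 0], [0, 0, 0], 0.3], [[0, 0, 0], [0, 0, 0], 0.0], [[0, 0, 0], [0, 0, 0], 0.0], [[0, 0, 0], [0, 0, 0], 0.0], [[0, 0, 0], [0, 0, 0], 0.0]]' --force 50

```text
time_s: 14.55
ee_pos: [0.5551, 0.0853, 0.107]
tool_rot: [0.0, 0.74, 0.672, 0.0]
contact_force: [-0.9, 0.1, 2.9]
opening: 0.136
grasp_force: 38.0
```

To row units: 42 mm / 500 = 0.084, 32 mm / 500 = 0.064.

Emit:
send_rows --motion '[[[0, 0, 0], [0, 0, 0.01], 0.0], [[0, 0, 0], [0, 0, 0.024], 0.0], [[0, 0, 0], [0, 0, 0.044], 0.0], [[0, 0, 0], [0, 0, 0.064], 0.0], [[0, 0, 0], [0, 0, 0.084], 0.0]]'

```text
time_s: 15.05
ee_pos: [0.5549, 0.0854, 0.1497]
tool_rot: [0.0, 0.74, 0.672, 0.0]
contact_force: [0.4, -1.0, -3.9]
opening: 0.13
grasp_force: 50.0
```

```bash
python3 -c "
from h import *;s=st(.43,.485,.22,0)"
```

```text
t 15.1 pos [554.9  85.4 149.7] y-angle -5.50 toolz [ 0.001  0.    -1.   ] open 0.130 grip 50.0 F [ 0.4 -1.  -3.9] J [ 0.44  0.38 -0.81  1.72  0.29  1.17 -0.55]
shift mm [-124.9  399.6   70.3]
turn rad 0.0960
```

To row units: 70 mm / 500 = 0.14, 68 mm / 500 = 0.136, 0.02 rad / 4 = 0.005.

Emit:
send_rows --motion '[[[0, 0, 0], [0, 0, 0.03], 0.0], [[0, 0, 0], [0, 0, 0.07], 0.0], [[0, 0, 0], [-0.01, 0.03, 0.11], 0.0], [[0, 0, 0.0025], [-0.024, 0.08, 0.136], 0.0], [[0, 0, 0.005], [-0.044, 0.14, 0.14], 0.0]]'

```text
time_s: 15.55
ee_pos: [0.5337, 0.1555, 0.2214]
tool_rot: [0.001, 0.734, 0.679, 0.001]
contact_force: [-0.5, 0.8, -4.2]
opening: 0.129
grasp_force: 50.0
```

To row units: 175 mm / 500 = 0.35, 140 mm / 500 = 0.28, 0.05 rad / 4 = 0.0125.

Emit:
send_rows --motion '[[[0, 0, 0.0025], [-0.022, 0.07, 0], 0.0], [[0, 0, 0.005], [-0.044, 0.14, 0], 0.0], [[0, 0, 0.0075], [-0.066, 0.21, 0], 0.0], [[0, 0, 0.01], [-0.088, 0.28, 0], 0.0], [[0, 0, 0.0125], [-0.11, 0.35, 0], 0.0]]'

```text
time_s: 16.05
ee_pos: [0.4773, 0.3316, 0.2197]
tool_rot: [0.0, 0.716, 0.698, 0.0]
contact_force: [0.4, -0.3, -3.9]
opening: 0.128
grasp_force: 50.0
```

To row units: 154 mm / 500 = 0.308, 138 mm / 500 = 0.276, 0.026 rad / 4 = 0.0065.

Emit:
send_rows --motion '[[[0, 0, 0.0025], [-0.022, 0.07, 0], 0.0], [[0, 0, 0.005], [-0.044, 0.14, 0], 0.0], [[0, 0, 0.0065], [-0.066, 0.21, 0], 0.0], [[0, 0, 0.0065], [-0.088, 0.276, 0], 0.0], [[0, 0, 0.0065], [-0.096, 0.308, 0], 0.0]]'

```text
time_s: 16.55
ee_pos: [0.4271, 0.4875, 0.2196]
tool_rot: [-0.001, 0.706, 0.708, 0.0]
contact_force: [0.7, 0.3, -4.2]
opening: 0.133
grasp_force: 50.0
```

To row units: -110 mm / 500 = -0.22, -90 mm / 500 = -0.18.

Emit:
send_rows --motion '[[[0, 0, 0], [0, 0, -0.01], 0.0], [[0, 0, 0], [0, 0, -0.06], 0.0], [[0, 0, 0], [0, 0, -0.12], 0.0], [[0, 0, 0], [0, 0, -0.18], 0.0], [[0, 0, 0], [0, 0, -0.22], 0.0]]'

```text
time_s: 17.05
ee_pos: [0.4305, 0.4823, 0.1068]
tool_rot: [0.001, 0.708, 0.707, -0.001]
contact_force: [-0.4, -0.4, -3.7]
opening: 0.13
grasp_force: 50.0
```

To row units: -45 mm / 500 = -0.09, -40 mm / 500 = -0.08.

Emit:
send_rows --motion '[[[0, 0, 0], [0, 0, -0.06], 0.0], [[0, 0, 0], [0, 0, -0.08], 0.0], [[0, 0, 0], [0, 0, -0.09], 0.0], [[0, 0, 0], [0, 0, -0.09], 0.0]]'

```text
time_s: 17.45
ee_pos: [0.4302, 0.4841, 0.0642]
tool_rot: [0.0, 0.707, 0.707, 0.0]
contact_force: [0.0, -0.2, -3.1]
opening: 0.131
grasp_force: 50.0
```

```bash
python3 -c "
from h import *;s=st(.43,.485,.047,0)"
```

```text
t 17.4 pos [430.2 484.1  64.2] y-angle -0.04 toolz [ 0.  0. -1.] open 0.131 grip 50.0 F [ 0.  -0.2 -3.1] J [-0.32  0.69 -0.84  1.55  0.54  1.15 -1.27]
shift mm [ -0.2   0.9 -17.2]
turn rad 0.0006
```

To row units: -17 mm / 500 = -0.034, -16.5 mm / 500 = -0.033.

Emit:
send_rows --motion '[[[0, 0, 0], [0, 0, -0.016], 0.0], [[0, 0, 0], [0, 0, -0.026], 0.0], [[0, 0, 0], [0, 0, -0.033], 0.0], [[0, 0, 0], [0, 0, -0.034], 0.0], [[0, 0, 0], [0, 0, -0.034], 0.0]]'

```text
time_s: 17.95
ee_pos: [0.4299, 0.4843, 0.0471]
tool_rot: [0.0, 0.707, 0.707, 0.0]
contact_force: [-1.7, -4.7, 3.3]
opening: 0.133
grasp_force: 50.0
```

Emit:
send_rows --motion '[[[0, 0, 0], [0, 0, 0], 0.4], [[0, 0, 0], [0, 0, 0], 0.5], [[0, 0, 0], [0, 0, 0], 0.5]]'

```text
time_s: 18.25
ee_pos: [0.4299, 0.4847, 0.0468]
tool_rot: [-0.0, 0.707, 0.707, 0.0]
contact_force: [-0.2, 0.8, 0.1]
opening: 0.316
grasp_force: 0.0
```

To row units: 190 mm / 500 = 0.38, 150 mm / 500 = 0.3.

Emit:
send_rows --motion '[[[0, 0, 0], [0, 0, 0.04], 0.5], [[0, 0, 0], [0, 0, 0.12], 0.5], [[0, 0, 0], [0, 0, 0.21], 0.5], [[0, 0, 0], [0, -0.01, 0.3], 0.5], [[0, 0, 0], [0.01, -0.04, 0.38], 0.5]]'

```text
time_s: 18.75
ee_pos: [0.4334, 0.4658, 0.2391]
tool_rot: [-0.001, 0.706, 0.708, 0.001]
contact_force: [1.2, -0.4, 0.3]
opening: 0.499
grasp_force: 0.0
```

```bash
python3 -c "
from h import *;s=st(.42,.30,.3,-5.4)
from workcell import grab_frame
a=grab_frame('top')['image'];cv2.imwrite('pics/top3.png',a)
cv2.imwrite('pics/c3.png',cv2.resize(a[120:260,60:270],None,fx=3.8,fy=3.8,interpolation=cv2.INTER_CUBIC))
"
```

```text
t 18.8 pos [433.4 465.8 239.1] y-angle 0.17 toolz [ 0.     0.002 -1.   ] open 0.499 grip 0.0 F [ 1.2 -0.4  0.3] J [-0.24  0.51 -0.93  1.4   0.41  1.42 -1.16]
shift mm [ -13.4 -165.8   60.9]
turn rad -0.0972
```

View pics/c3.png

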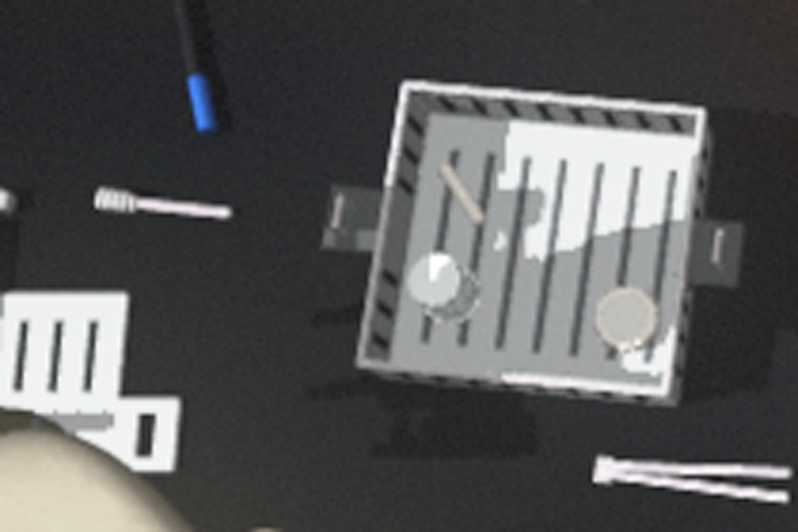

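The basket holds three pieces: a bar (462,195), a pot (436,280) and a cap (627,318). The lid lies flat and the left pin is clear of it.

```bash
python3 - <<'E'
from h import *
def full(c,s,o): return (np.array(c,float)+.5)/s-.5+o
o=np.array([60,120]);p=np.array([.5552,.0849]);th=-.0937;Rm=np.array([[np.cos(th),-np.sin(th)],[np.sin(th),np.cos(th)]])
for n,c,z in(("pot",[[436,279]],.0525),("cap",[[627,317]],.0155),("bar",[[441,166],[482,222]],.0105)):
    a=w("top",full(c,3.8,o),z)[:,:2];print(n,a,a.mean(0),"in basket",(a-p)@Rm)
    if n=="bar": d=a[1]-a[0];print(np.degrees(np.arctan2(d[1],d[0])),np.linalg.norm(d))
E
```

```text
pot [[0.5271 0.1519]] [0.5271 0.1519] in basket [[-0.0342  0.0641]]
cap [[0.5084 0.0288]] [0.5084 0.0288] in basket [[-0.0413 -0.0602]]
bar [[0.6185 0.1646]
 [0.5776 0.1336]] [0.598  0.1491] in basket [[0.0555 0.0853]
 [0.0178 0.0506]]
-142.77757450494988 0.0512648457556515
```

To row units: -215 mm / 500 = -0.43, -175 mm / 500 = -0.35, -0.095 rad / 4 = -0.0238.

Emit:
send_rows --motion '[[[0, 0, -0.005], [0.01, -0.08, 0], 0.6], [[0, 0, -0.01], [0.02, -0.17, 0], 0.6], [[0, 0, -0.015], [0.04, -0.26, 0], 0.6], [[0, 0, -0.02], [0.06, -0.35, 0], 0.6], [[0, 0, -0.0238], [0.08, -0.43, 0], 0.6]]'

```text
time_s: 19.3
ee_pos: [0.4752, 0.247, 0.2365]
tool_rot: [0.0, 0.74, 0.672, 0.0]
contact_force: [1.1, 0.9, 0.0]
opening: 0.598
grasp_force: 0.0
```

To row units: -60 mm / 500 = -0.12, -40 mm / 500 = -0.08.

Emit:
send_rows --motion '[[[0, 0, 0], [0.02, -0.04, 0], 0.6], [[0, 0, 0], [0.04, -0.08, 0], 0.6], [[0, 0, 0], [0.07, -0.12, 0], 0.6], [[0, 0, 0], [0.07, -0.12, 0], 0.6]]'

```text
time_s: 19.7
ee_pos: [0.5118, 0.1857, 0.2361]
tool_rot: [0.001, 0.742, 0.671, -0.0]
contact_force: [0.5, 0.1, -1.1]
opening: 0.599
grasp_force: 0.0
```

```bash
python3 -c "
from h import *;s=st(.517,.142,.2,-5.4);wrist('w4')
from workcell import grab_frame
a=grab_frame('top')['image'];cv2.imwrite('pics/top4.png',a)"
```

```text
t 19.7 pos [511.8 185.7 236.1] y-angle -5.75 toolz [ 0.001 -0.001 -1.   ] open 0.599 grip 0.0 F [ 0.5  0.1 -1.1] J [ 0.33  0.27 -0.89  1.65  0.22  1.32 -0.69]
shift mm [  5.2 -43.7 -36.1]
turn rad 0.0061
```

View pics/w4.png

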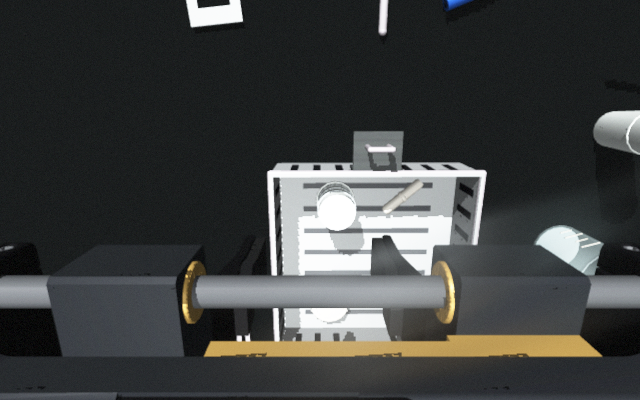

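The wrist view shows the pot top at about (337,211), the bar from (385,210) to (422,182), and the cap behind the gripper rod at about (328,308). There is nothing else in the basket.

```bash
python3 - <<'E'
from h import *
print("pot",w("w4",[[337,211]],.0525));b=w("w4",[[385.5,209.5],[421,183]],.0100);d=b[1]-b[0];print("bar",b.mean(0),np.degrees(np.arctan2(d[1],d[0])),np.linalg.norm(d))
print(proj("w4",[[.5271,.1519,.0525]]))
im=cv2.imread("pics/top4.png");cv2.imwrite("pics/x.png",im)
E
```

```text
pot [[0.5265 0.1555 0.0525]]
bar [0.5992 0.151  0.01  ] 33.43971341754301 0.046510811181516974
[[337.9675 214.4595]]
```

To row units: -125 mm / 500 = -0.25, -90 mm / 500 = -0.18, 0.006 rad / 4 = 0.0015.

Emit:
send_rows --motion '[[[0, 0, 0.0015], [0.016, -0.032, -0.04], 0.6], [[0, 0, 0.0015], [0.03, -0.064, -0.1], 0.6], [[0, 0, 0.0015], [0.03, -0.064, -0.18], 0.6], [[0, 0, 0.0015], [0.03, -0.064, -0.25], 0.6], [[0, 0, 0.0015], [0.03, -0.064, -0.25], 0.6]]' --force 20

```text
time_s: 20.3
ee_pos: [0.5216, 0.1575, 0.1077]
tool_rot: [-0.002, 0.737, 0.676, -0.003]
contact_force: [-0.6, 0.1, 0.5]
opening: 0.602
grasp_force: 0.0
```

```bash
python3 -c "
from h import *;s=st(.527,.1535,.042,-5.4)"
```

```text
t 20.3 pos [521.6 157.5 107.7] y-angle -4.99 toolz [-0.007 -0.001 -1.   ] open 0.602 grip 0.0 F [-0.6  0.1  0.5] J [ 0.32  0.41 -0.83  1.79  0.33  1.1  -0.71]
shift mm [  5.4  -4.  -65.7]
turn rad -0.0071
```

Emit:
send_rows --motion '[[[0, 0, 0], [0, 0, 0], 0.6], [[0, 0, 0], [0, 0, 0], 0.6]]'

```text
time_s: 20.5
ee_pos: [0.5257, 0.1585, 0.1138]
tool_rot: [0.001, 0.738, 0.675, 0.001]
contact_force: [1.1, -0.6, 1.2]
opening: 0.602
grasp_force: 0.0
```

```bash
python3 -c "
from h import *;s=st(.527,.1535,.042,-5.4)"
```

```text
t 20.5 pos [525.7 158.5 113.8] y-angle -5.05 toolz [ 0.003  0.001 -1.   ] open 0.602 grip 0.0 F [ 1.1 -0.6  1.2] J [ 0.32  0.4  -0.83  1.78  0.33  1.1  -0.71]
shift mm [  1.3  -5.  -71.8]
turn rad -0.0062
```

To row units: -72 mm / 500 = -0.144, -65 mm / 500 = -0.13, -0.006 rad / 4 = -0.0015.

Emit:
send_rows --motion '[[[0, 0, -0.0015], [0.002, -0.01, -0.04], 0.6], [[0, 0, -0.0015], [0.002, -0.01, -0.09], 0.6], [[0, 0, -0.0015], [0.002, -0.01, -0.13], 0.6], [[0, 0, -0.0015], [0.002, -0.01, -0.144], 0.6], [[0, 0, -0.0015], [0.002, -0.01, -0.144], 0.6]]'

```text
time_s: 21.0
ee_pos: [0.5261, 0.1526, 0.0403]
tool_rot: [0.0, 0.74, 0.673, 0.0]
contact_force: [-0.0, -0.8, 0.9]
opening: 0.601
grasp_force: 0.0
```

Emit:
send_rows --motion '[[[0, 0, 0], [0, 0, 0], 0.5], [[0, 0, 0], [0, 0, 0], 0.35], [[0, 0, 0], [0, 0, 0], 0.2], [[0, 0, 0], [0, 0, 0], 0.2]]'

```text
time_s: 21.4
ee_pos: [0.5265, 0.1525, 0.0407]
tool_rot: [0.001, 0.74, 0.673, 0.001]
contact_force: [-0.3, 0.1, 7.1]
opening: 0.426
grasp_force: 20.1
```

```bash
python3 -c "
from h import *;s=st(.527,.1535,.042,-5.4)"
```

```text
t 21.4 pos [526.5 152.5  40.7] y-angle -5.45 toolz [ 0.002  0.    -1.   ] open 0.426 grip 20.1 F [-0.3  0.1  7.1] J [ 0.28  0.5  -0.78  1.84  0.42  0.98 -0.77]
shift mm [0.5 1.  1.3]
turn rad 0.0009
```

To row units: 130 mm / 500 = 0.26, 120 mm / 500 = 0.24.

Emit:
send_rows --motion '[[[0, 0, 0], [0, 0, 0.04], 0.2], [[0, 0, 0], [0, 0, 0.1], 0.2], [[0, 0, 0], [0, 0, 0.18], 0.2], [[0, 0, 0], [0, -0.01, 0.24], 0.2], [[0, 0, 0], [0.01, -0.05, 0.26], 0.2]]'

```text
time_s: 21.9
ee_pos: [0.5314, 0.13, 0.1735]
tool_rot: [0.001, 0.739, 0.674, 0.002]
contact_force: [1.3, 0.4, -0.1]
opening: 0.429
grasp_force: 20.0
```

To row units: -210 mm / 500 = -0.42, -175 mm / 500 = -0.35.

Emit:
send_rows --motion '[[[0, 0, 0], [0.016, -0.08, 0], 0.2], [[0, 0, 0], [0.032, -0.17, 0], 0.2], [[0, 0, 0], [0.048, -0.26, 0], 0.2], [[0, 0, 0], [0.064, -0.35, 0], 0.2], [[0, 0, 0], [0.078, -0.42, 0], 0.2]]'

```text
time_s: 22.4
ee_pos: [0.5697, -0.0861, 0.1699]
tool_rot: [0.0, 0.741, 0.672, -0.0]
contact_force: [0.4, -0.3, -0.0]
opening: 0.431
grasp_force: 20.0
```

```bash
python3 - <<'E'
from h import *
s=st(.5996,-.2739,.15,-5.4)
from workcell import grab_frame
a=grab_frame('top')['image'];cv2.imwrite('pics/top5.png',a);o=cv2.imread('pics/top0.png')
d=cv2.absdiff(a,o).max(2)[140:290,305:435];print((d>40).sum())
cv2.imwrite('pics/c5.png',cv2.resize(a[110:270,230:440],None,fx=3.5,fy=3.5))
E
```

```text
t 22.4 pos [569.7 -86.1 169.9] y-angle -5.57 toolz [ 0.    -0.001 -1.   ] open 0.431 grip 20.0 F [ 0.4 -0.3 -0. ] J [ 0.68  0.37 -0.75  1.66  0.27  1.22 -0.22]
shift mm [  29.9 -187.8  -19.9]
turn rad 0.0029
1576
```

View pics/c5.png

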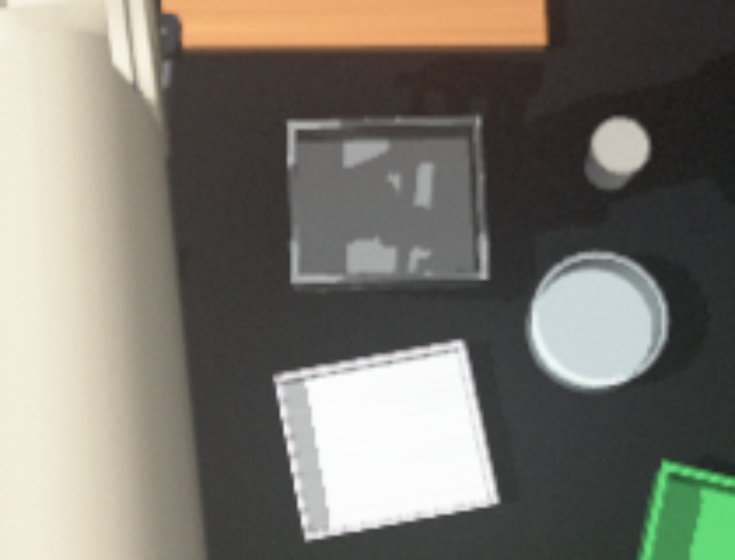

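The view shows the tray at (390,200), and the pan and dish, all where they were (shadow changes only). I place the pot.

To row units: -188 mm / 500 = -0.376, -175 mm / 500 = -0.35.

Emit:
send_rows --motion '[[[0, 0, 0], [0.014, -0.09, 0], 0.2], [[0, 0, 0], [0.028, -0.18, 0], 0.2], [[0, 0, 0], [0.042, -0.27, 0], 0.2], [[0, 0, 0], [0.056, -0.35, 0], 0.2], [[0, 0, 0], [0.06, -0.376, 0], 0.2]]'

```text
time_s: 22.95
ee_pos: [0.599, -0.2762, 0.1691]
tool_rot: [0.0, 0.742, 0.671, -0.001]
contact_force: [-0.3, -0.2, -0.6]
opening: 0.425
grasp_force: 20.0
```

To row units: -110 mm / 500 = -0.22, -100 mm / 500 = -0.2.

Emit:
send_rows --motion '[[[0, 0, 0], [0, 0, -0.01], 0.2], [[0, 0, 0], [0, 0, -0.07], 0.2], [[0, 0, 0], [0, 0, -0.14], 0.2], [[0, 0, 0], [0, 0, -0.2], 0.2], [[0, 0, 0], [0, 0, -0.22], 0.2]]'

```text
time_s: 23.45
ee_pos: [0.5982, -0.2674, 0.0564]
tool_rot: [-0.002, 0.739, 0.674, -0.0]
contact_force: [0.2, -0.6, 0.3]
opening: 0.43
grasp_force: 20.0
```

```bash
python3 -c "
from h import *;s=st(.5996,-.2739,.042,-5.4)"
```

```text
t 23.4 pos [ 598.2 -267.4   56.4] y-angle -5.28 toolz [-0.004  0.003 -1.   ] open 0.430 grip 20.0 F [ 0.2 -0.6  0.3] J [ 0.8   0.64 -0.61  1.53  0.39  1.1   0.  ]
shift mm [  1.4  -6.5 -14.4]
turn rad -0.0021
```

To row units: -16 mm / 500 = -0.032, -15 mm / 500 = -0.03.

Emit:
send_rows --motion '[[[0, 0, 0], [0, 0, -0.012], 0.2], [[0, 0, 0], [0, 0, -0.022], 0.2], [[0, 0, 0], [0, 0, -0.03], 0.2], [[0, 0, 0], [0, 0, -0.032], 0.2], [[0, 0, 0], [0, 0, -0.032], 0.2]]'

```text
time_s: 23.95
ee_pos: [0.6, -0.2708, 0.0441]
tool_rot: [0.0, 0.74, 0.673, 0.0]
contact_force: [-0.2, -0.0, 0.2]
opening: 0.434
grasp_force: 20.0
```

```bash
python3 -c "
from h import *;s=st(.5996,-.2739,.042,-5.4)"
```

```text
t 23.9 pos [ 600.  -270.8   44.1] y-angle -5.45 toolz [ 0.001 -0.    -1.   ] open 0.434 grip 20.0 F [-0.2 -0.   0.2] J [ 0.79  0.65 -0.6   1.54  0.4   1.08 -0.  ]
shift mm [-0.4 -3.1 -2.1]
turn rad 0.0009
```

To row units: -2 mm / 500 = -0.004.

Emit:
send_rows --motion '[[[0, 0, 0], [0, 0, -0.004], 0.2], [[0, 0, 0], [0, 0, -0.004], 0.2], [[0, 0, 0], [0, 0, -0.004], 0.5], [[0, 0, 0], [0, 0, -0.004], 0.6], [[0, 0, 0], [0, 0, -0.004], 0.6]]'

```text
time_s: 24.45
ee_pos: [0.5998, -0.2707, 0.0417]
tool_rot: [0.0, 0.74, 0.673, 0.0]
contact_force: [-0.2, -0.3, -0.5]
opening: 0.568
grasp_force: 0.0
```

To row units: 140 mm / 500 = 0.28, 130 mm / 500 = 0.26.

Emit:
send_rows --motion '[[[0, 0, 0], [0, 0, 0.04], 0.6], [[0, 0, 0], [0, 0, 0.12], 0.6], [[0, 0, 0], [0, 0, 0.2], 0.6], [[0, 0, 0], [-0.006, 0.02, 0.26], 0.6], [[0, 0, 0], [-0.03, 0.09, 0.28], 0.6]]'

```text
time_s: 24.95
ee_pos: [0.5861, -0.229, 0.1851]
tool_rot: [0.003, 0.742, 0.671, 0.001]
contact_force: [0.6, 1.0, 0.4]
opening: 0.601
grasp_force: 0.0
```

To row units: 215 mm / 500 = 0.43, 180 mm / 500 = 0.36.

Emit:
send_rows --motion '[[[0, 0, 0], [-0.03, 0.09, 0], 0.6], [[0, 0, 0], [-0.06, 0.18, 0], 0.6], [[0, 0, 0], [-0.09, 0.27, 0], 0.6], [[0, 0, 0], [-0.12, 0.36, 0], 0.6], [[0, 0, 0], [-0.14, 0.43, 0], 0.6]]'

```text
time_s: 25.45
ee_pos: [0.5136, -0.0079, 0.1819]
tool_rot: [0.0, 0.739, 0.673, 0.0]
contact_force: [1.5, 1.9, -0.4]
opening: 0.601
grasp_force: 0.0
```

```bash
python3 -c "
from h import *;s=st(.5084,.0288,.14,-5.4)"
```

```text
t 25.4 pos [513.6  -7.9 181.9] y-angle -5.33 toolz [ 0. -0. -1.] open 0.601 grip 0.0 F [ 1.5  1.9 -0.4] J [ 0.67  0.22 -0.83  1.8   0.18  1.19 -0.3 ]
shift mm [ -5.2  36.7 -41.9]
turn rad -0.0011
```

To row units: 30 mm / 500 = 0.06, 15 mm / 500 = 0.03.

Emit:
send_rows --motion '[[[0, 0, 0], [-0.006, 0.03, 0], 0.65], [[0, 0, 0], [-0.01, 0.06, 0], 0.65], [[0, 0, 0], [-0.01, 0.06, 0], 0.65]]'

```text
time_s: 25.75
ee_pos: [0.5099, 0.0206, 0.1818]
tool_rot: [0.0, 0.739, 0.673, 0.0]
contact_force: [-0.1, 0.2, -0.1]
opening: 0.649
grasp_force: 0.0
```

```bash
python3 -c "
from h import *;s=st(.5084,.0288,.028,-5.4);im=wrist('w5');print(proj('w5',[[.5084,.0288,.0165],[.5294,.0288,.0165],[.5084,.0078,.0165]]))
cv2.imwrite('pics/w5c.png',cv2.resize(im[100:330,180:460],None,fx=2.5,fy=2.5))"
```

```text
t 25.8 pos [509.9  20.6 181.8] y-angle -5.34 toolz [ 0.  0. -1.] open 0.649 grip 0.0 F [-0.1  0.2 -0.1] J [ 0.64  0.22 -0.85  1.81  0.18  1.19 -0.36]
shift mm [  -1.5    8.2 -153.8]
turn rad -0.0010
[[316.1532 177.8839]
 [339.988  175.705 ]
 [318.3696 200.7664]]
```

View pics/w5c.png

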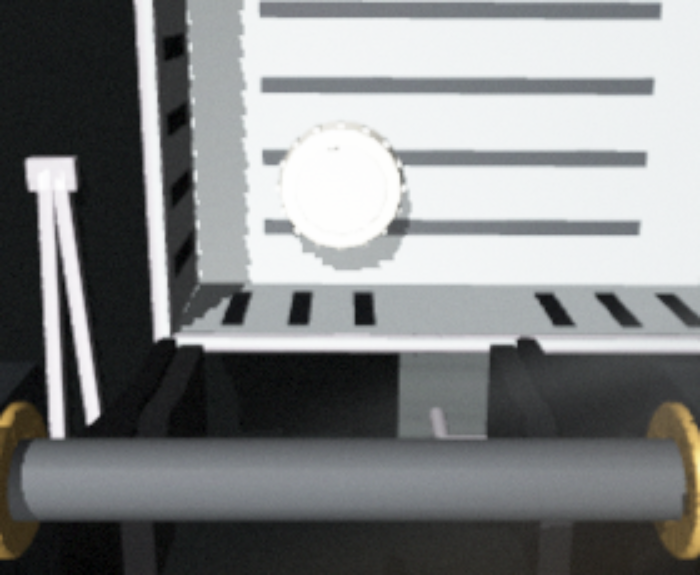

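The cap centre is at wrist pixel (317,174), about 3 mm further in +y than my estimate. Clearances are good.

To row units: -135 mm / 500 = -0.27, 10.5 mm / 500 = 0.021.

Emit:
send_rows --motion '[[[0, 0, 0], [-0.002, 0.02, -0.06], 0.65], [[0, 0, 0], [-0.002, 0.021, -0.14], 0.65], [[0, 0, 0], [-0.002, 0.021, -0.21], 0.65], [[0, 0, 0], [-0.002, 0.021, -0.26], 0.65], [[0, 0, 0], [-0.002, 0.021, -0.27], 0.65]]'

```text
time_s: 26.3
ee_pos: [0.5073, 0.028, 0.0436]
tool_rot: [-0.002, 0.741, 0.672, -0.002]
contact_force: [-1.1, 0.4, -0.1]
opening: 0.65
grasp_force: 0.0
```

Emit:
send_rows --motion '[[[0, 0, 0], [0, 0, 0], 0.65], [[0, 0, 0], [0, 0, 0], 0.65]]'

```text
time_s: 26.5
ee_pos: [0.5098, 0.0294, 0.0478]
tool_rot: [0.001, 0.74, 0.672, 0.001]
contact_force: [-0.4, 0.5, 1.0]
opening: 0.655
grasp_force: 0.0
```

```bash
python3 -c "
from h import *;s=st(.5092,.031,.0275,-5.4)"
```

```text
t 26.5 pos [509.8  29.4  47.8] y-angle -5.50 toolz [ 0.002  0.    -1.   ] open 0.655 grip 0.0 F [-0.4  0.5  1. ] J [ 0.54  0.4  -0.78  1.93  0.35  0.95 -0.51]
shift mm [ -0.6   1.6 -20.3]
turn rad 0.0017
```

Emit:
send_rows --motion '[[[0, 0, 0], [-0.001, 0.003, -0.02], 0.65], [[0, 0, 0], [-0.001, 0.003, -0.034], 0.65], [[0, 0, 0], [-0.001, 0.003, -0.04], 0.65], [[0, 0, 0], [-0.001, 0.003, -0.04], 0.65]]'

```text
time_s: 26.9
ee_pos: [0.5079, 0.0313, 0.0261]
tool_rot: [-0.0, 0.74, 0.673, -0.0]
contact_force: [0.9, -0.1, 0.5]
opening: 0.651
grasp_force: 0.0
```

Emit:
send_rows --motion '[[[0, 0, 0], [0, 0, 0], 0.5], [[0, 0, 0], [0, 0, 0], 0.4], [[0, 0, 0], [0, 0, 0], 0.3], [[0, 0, 0], [0, 0, 0], 0.3]]'

```text
time_s: 27.3
ee_pos: [0.5084, 0.0313, 0.0267]
tool_rot: [0.0, 0.74, 0.673, 0.0]
contact_force: [0.5, -0.2, 0.6]
opening: 0.499
grasp_force: 19.9
```

Emit:
send_rows --motion '[[[0, 0, 0], [0, 0, 0.03], 0.3], [[0, 0, 0], [0, 0, 0.09], 0.3], [[0, 0, 0], [0, 0, 0.17], 0.3], [[0, 0, 0], [0, 0, 0.24], 0.3], [[0, 0, 0], [0, 0, 0.26], 0.3]]'

```text
time_s: 27.8
ee_pos: [0.51, 0.032, 0.1612]
tool_rot: [0.002, 0.74, 0.673, 0.002]
contact_force: [-0.3, 0.1, -1.5]
opening: 0.501
grasp_force: 19.9
```

```bash
python3 -c "
from h import *;s=st(.4228,-.2716,.158,5.3)"
```

```text
t 27.8 pos [510.   32.  161.2] y-angle -5.41 toolz [ 0.006 -0.    -1.   ] open 0.501 grip 19.9 F [-0.3  0.1 -1.5] J [ 0.62  0.24 -0.86  1.83  0.2   1.15 -0.4 ]
shift mm [ -87.2 -303.6   -3.2]
turn rad 0.1870
```

To row units: -155 mm / 500 = -0.31, -150 mm / 500 = -0.3.

Emit:
send_rows --motion '[[[0, 0, 0], [-0.016, -0.06, 0], 0.3], [[0, 0, 0], [-0.04, -0.14, 0], 0.3], [[0, 0, 0], [-0.064, -0.22, 0], 0.3], [[0, 0, 0], [-0.086, -0.3, 0], 0.3], [[0, 0, 0], [-0.086, -0.31, 0], 0.3]]'

```text
time_s: 28.3
ee_pos: [0.4633, -0.1289, 0.1567]
tool_rot: [0.0, 0.742, 0.67, -0.001]
contact_force: [0.6, -0.1, -0.6]
opening: 0.508
grasp_force: 19.9
```

```bash
python3 - <<'E'
from h import *
from workcell import grab_frame
s=st(.4228,-.2716,.158,5.3)
a=grab_frame('top')['image'];cv2.imwrite('pics/top6.png',a);o=cv2.imread('pics/top5.png')
for i in(o,a):
    g=cv2.cvtColor(i,cv2.COLOR_BGR2GRAY).copy(); g[:,:300]=0
    for n,(x0,y0,x1,y1) in dict(pan=(300,200,380,275),dish=(375,175,430,230),tray=(300,135,378,196)).items():
        e=cv2.Canny(g[y0:y1,x0:x1],60,150);ys,xs=np.nonzero(e);print(n,xs.min()+x0,xs.max()+x0,ys.min()+y0,ys.max()+y0,end=' ; ')
    print()
E
```

```text
t 28.3 pos [ 463.3 -128.9  156.7] y-angle -5.83 toolz [-0.001 -0.002 -1.   ] open 0.508 grip 19.9 F [ 0.6 -0.1 -0.6] J [ 0.89  0.16 -0.76  1.91  0.12  1.12 -0.02]
shift mm [ -40.5 -142.7    1.3]
turn rad 0.1943
pan 308 372 207 264 ; dish 381 420 181 220 ; tray 312 369 143 191 ; 
pan 308 372 207 264 ; dish 381 420 181 220 ; tray 312 369 143 193 ;
```

To row units: -146 mm / 500 = -0.292, -120 mm / 500 = -0.24.

Emit:
send_rows --motion '[[[0, 0, 0], [-0.022, -0.08, 0], 0.3], [[0, 0, 0], [-0.044, -0.16, 0], 0.3], [[0, 0, 0], [-0.066, -0.24, 0], 0.3], [[0, 0, 0], [-0.082, -0.292, 0], 0.3], [[0, 0, 0], [-0.082, -0.292, 0], 0.3]]'

```text
time_s: 28.85
ee_pos: [0.4232, -0.2723, 0.1566]
tool_rot: [-0.0, 0.741, 0.671, -0.0]
contact_force: [-0.2, -0.4, -0.1]
opening: 0.5
grasp_force: 19.9
```

To row units: -105 mm / 500 = -0.21, -95 mm / 500 = -0.19.

Emit:
send_rows --motion '[[[0, 0, 0], [0, 0, -0.06], 0.3], [[0, 0, 0], [0, 0, -0.13], 0.3], [[0, 0, 0], [0, 0, -0.19], 0.3], [[0, 0, 0], [0, 0, -0.21], 0.3], [[0, 0, 0], [0, 0, -0.21], 0.3]]'

```text
time_s: 29.35
ee_pos: [0.4244, -0.268, 0.0509]
tool_rot: [-0.001, 0.739, 0.673, 0.0]
contact_force: [0.2, -0.2, 0.7]
opening: 0.507
grasp_force: 19.9
```

Emit:
send_rows --motion '[[[0, 0, 0], [0, 0, 0], 0.3], [[0, 0, 0], [0, 0, 0], 0.3]]'

```text
time_s: 29.55
ee_pos: [0.4254, -0.2699, 0.0532]
tool_rot: [0.001, 0.74, 0.673, 0.0]
contact_force: [-0.7, -0.1, 0.5]
opening: 0.504
grasp_force: 19.9
```

```bash
python3 -c "
from h import *;s=st(.4228,-.2716,.028,-5.4)"
```

```text
t 29.6 pos [ 425.4 -269.9   53.2] y-angle -5.43 toolz [ 0.002 -0.001 -1.   ] open 0.504 grip 19.9 F [-0.7 -0.1  0.5] J [ 1.02  0.34 -0.61  1.95  0.24  0.92  0.19]
shift mm [ -2.6  -1.7 -25.2]
turn rad 0.0005
```

To row units: -25 mm / 500 = -0.05, -24 mm / 500 = -0.048.

Emit:
send_rows --motion '[[[0, 0, 0], [-0.004, 0, -0.024], 0.3], [[0, 0, 0], [-0.004, 0, -0.04], 0.3], [[0, 0, 0], [-0.004, 0, -0.048], 0.3], [[0, 0, 0], [-0.004, 0, -0.05], 0.3], [[0, 0, 0], [-0.004, 0, -0.05], 0.3]]'

```text
time_s: 30.05
ee_pos: [0.4216, -0.2696, 0.0266]
tool_rot: [-0.001, 0.74, 0.673, -0.001]
contact_force: [-5.0, 1.0, 8.9]
opening: 0.509
grasp_force: 20.0
```

Emit:
send_rows --motion '[[[0, 0, 0], [0, 0, 0], 0.55], [[0, 0, 0], [0, 0, 0], 0.65], [[0, 0, 0], [0, 0, 0], 0.65]]'

```text
time_s: 30.35
ee_pos: [0.4223, -0.2696, 0.0264]
tool_rot: [-0.0, 0.74, 0.673, 0.0]
contact_force: [0.2, -0.1, 0.3]
opening: 0.622
grasp_force: 0.0
```

To row units: 150 mm / 500 = 0.3, 145 mm / 500 = 0.29.

Emit:
send_rows --motion '[[[0, 0, 0], [0, 0, 0.04], 0.65], [[0, 0, 0], [0, 0, 0.12], 0.65], [[0, 0, 0], [0, 0, 0.21], 0.65], [[0, 0, 0], [0.006, 0.02, 0.29], 0.5], [[0, 0, 0], [0.03, 0.09, 0.3], 0.5]]'

```text
time_s: 30.85
ee_pos: [0.4385, -0.2282, 0.1812]
tool_rot: [0.004, 0.742, 0.671, 0.0]
contact_force: [0.7, -0.2, -0.9]
opening: 0.553
grasp_force: 0.0
```

```bash
python3 -c "
from h import *;s=st(.5985,.150,.178,-54)"
```

```text
t 30.9 pos [ 438.5 -228.2  181.2] y-angle -5.77 toolz [ 0.006 -0.005 -1.   ] open 0.553 grip 0.0 F [ 0.7 -0.2 -0.9] J [ 1.03  0.14 -0.69  1.86  0.1   1.17  0.21]
shift mm [160.  378.2  -3.2]
turn rad -0.8418
```

The perpendicular grasp of the bar would bring the gripper body over the left staple. So I close close to basket x (yaw about -15°) and let the bar align itself between the pads.

To row units: 208 mm / 500 = 0.416, 168 mm / 500 = 0.336, -0.1 rad / 4 = -0.025.

Emit:
send_rows --motion '[[[0, 0, -0.005], [0.034, 0.084, 0], 0.6], [[0, 0, -0.01], [0.068, 0.168, 0], 0.6], [[0, 0, -0.015], [0.104, 0.252, 0], 0.6], [[0, 0, -0.02], [0.14, 0.336, 0], 0.6], [[0, 0, -0.025], [0.176, 0.416, 0], 0.6]]'

```text
time_s: 31.35
ee_pos: [0.5258, -0.0148, 0.1767]
tool_rot: [0.0, 0.773, 0.635, 0.0]
contact_force: [0.8, -0.8, -0.7]
opening: 0.6
grasp_force: 0.0
```

To row units: 168 mm / 500 = 0.336, 126 mm / 500 = 0.252, -0.072 rad / 4 = -0.018.

Emit:
send_rows --motion '[[[0, 0, -0.005], [0.034, 0.084, 0], 0.6], [[0, 0, -0.01], [0.068, 0.168, 0], 0.6], [[0, 0, -0.015], [0.104, 0.252, 0], 0.6], [[0, 0, -0.018], [0.142, 0.336, 0], 0.6], [[0, 0, -0.018], [0.142, 0.336, 0], 0.6]]'

```text
time_s: 31.85
ee_pos: [0.5959, 0.1592, 0.1762]
tool_rot: [-0.002, 0.793, 0.61, 0.001]
contact_force: [-1.2, -0.4, 0.6]
opening: 0.599
grasp_force: 0.0
```

Emit:
send_rows --motion '[[[0, 0, 0], [0, 0, 0], 0.6], [[0, 0, 0], [0, 0, 0], 0.6]]'

```text
time_s: 32.05
ee_pos: [0.5962, 0.1501, 0.1762]
tool_rot: [0.0, 0.795, 0.606, -0.0]
contact_force: [0.6, -0.1, 0.3]
opening: 0.602
grasp_force: 0.0
```

```bash
python3 -c "
from h import *;s=st(.5985,.150,.0275,-15.4);im=wrist('w6');print(proj('w6',[[.6185,.1646,.01],[.5776,.1336,.01]]))
from workcell import grab_frame
t=grab_frame('top')['image'];cv2.imwrite('pics/top7.png',t)
a=cv2.resize(im[90:330,180:460],(420,360));b=cv2.resize(t[130:280,290:440],(360,360));cv2.imwrite('pics/m7.png',np.hstack([a,b]))"
```

```text
t 32.0 pos [596.2 150.1 176.2] y-angle -15.36 toolz [-0.    -0.001 -1.   ] open 0.602 grip 0.0 F [ 0.6 -0.1  0.3] J [ 0.3   0.48 -0.82  1.54  0.36  1.28 -0.84]
shift mm [   2.3   -0.1 -148.7]
turn rad -0.0007
[[338.9356 164.002 ]
 [303.6266 208.6142]]
```

View pics/m7.png

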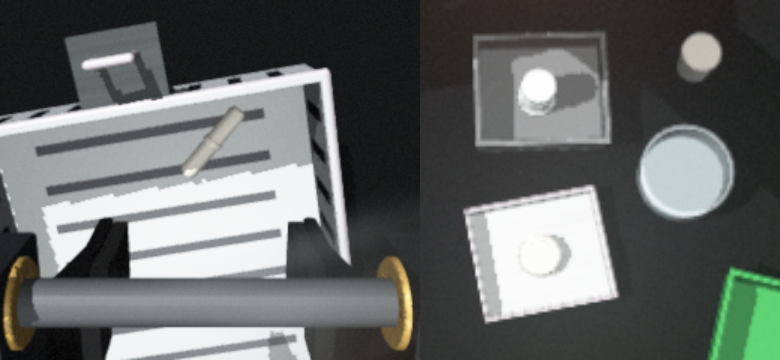

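The montage shows the pot upright in the tray and the cap in the pan. The bar runs from (339,165) to (305,203) in the wrist image, as predicted. I descend.

To row units: -130 mm / 500 = -0.26, 2.5 mm / 500 = 0.005.

Emit:
send_rows --motion '[[[0, 0, 0], [0.005, 0.002, -0.06], 0.6], [[0, 0, 0], [0.005, 0.002, -0.13], 0.6], [[0, 0, 0], [0.005, 0.002, -0.2], 0.6], [[0, 0, 0], [0.005, 0.002, -0.25], 0.6], [[0, 0, 0], [0.005, 0.002, -0.26], 0.6]]'

```text
time_s: 32.65
ee_pos: [0.5972, 0.1501, 0.0438]
tool_rot: [-0.001, 0.795, 0.606, -0.002]
contact_force: [0.6, -0.2, -0.1]
opening: 0.602
grasp_force: 0.0
```

Emit:
send_rows --motion '[[[0, 0, 0], [0, 0, 0], 0.6], [[0, 0, 0], [0, 0, 0], 0.6]]'

```text
time_s: 32.85
ee_pos: [0.5997, 0.1522, 0.0483]
tool_rot: [0.001, 0.795, 0.606, 0.001]
contact_force: [-0.4, 0.0, 0.5]
opening: 0.598
grasp_force: 0.0
```

```bash
python3 -c "
from h import *;s=st(.5985,.1513,.0273,-15.4)"
```

```text
t 32.9 pos [599.7 152.2  48.3] y-angle -15.34 toolz [ 0.002  0.    -1.   ] open 0.598 grip 0.0 F [-0.4  0.   0.5] J [ 0.25  0.62 -0.76  1.64  0.47  1.07 -0.91]
shift mm [ -1.2  -0.9 -21. ]
turn rad -0.0010
```

To row units: -21 mm / 500 = -0.042, -18 mm / 500 = -0.036.

Emit:
send_rows --motion '[[[0, 0, 0], [-0.002, -0.001, -0.02], 0.6], [[0, 0, 0], [-0.002, -0.001, -0.036], 0.6], [[0, 0, 0], [-0.002, -0.001, -0.042], 0.6], [[0, 0, 0], [-0.002, -0.001, -0.042], 0.6]]'

```text
time_s: 33.25
ee_pos: [0.5976, 0.1518, 0.0254]
tool_rot: [0.0, 0.795, 0.607, -0.0]
contact_force: [1.1, 0.4, 0.3]
opening: 0.601
grasp_force: 0.0
```

Emit:
send_rows --motion '[[[0, 0, 0], [0, 0, 0], 0.4], [[0, 0, 0], [0, 0, 0], 0.3], [[0, 0, 0], [0, 0, 0], 0.2], [[0, 0, 0], [0, 0, 0], 0.1], [[0, 0, 0], [0, 0, 0], 0.0]]'

```text
time_s: 33.75
ee_pos: [0.5978, 0.1518, 0.0256]
tool_rot: [0.0, 0.795, 0.607, 0.0]
contact_force: [0.6, -0.1, 0.3]
opening: 0.234
grasp_force: 0.1
```

Emit:
send_rows --motion '[[[0, 0, 0], [0, 0, 0], 0.0], [[0, 0, 0], [0, 0, 0], 0.0], [[0, 0, 0], [0, 0, 0], 0.0]]'

```text
time_s: 34.05
ee_pos: [0.5977, 0.1518, 0.0256]
tool_rot: [0.0, 0.795, 0.607, 0.0]
contact_force: [-0.1, -0.7, -0.2]
opening: 0.105
grasp_force: 20.0
```

```bash
python3 -c "
from h import *;s=st(.5985,.1513,.0273,-15.4)"
```

```text
t 34.0 pos [597.7 151.8  25.6] y-angle -15.30 toolz [ 0. -0. -1.] open 0.105 grip 20.0 F [-0.1 -0.7 -0.2] J [ 0.24  0.65 -0.74  1.66  0.49  1.03 -0.93]
shift mm [ 0.8 -0.5  1.7]
turn rad -0.0018
```

To row units: 140 mm / 500 = 0.28, 130 mm / 500 = 0.26.

Emit:
send_rows --motion '[[[0, 0, 0], [0, 0, 0.03], 0.0], [[0, 0, 0], [0, 0, 0.1], 0.0], [[0, 0, 0], [0, 0, 0.19], 0.0], [[0, 0, 0], [0, -0.01, 0.26], 0.0], [[0, 0, 0], [-0.01, -0.07, 0.28], 0.0]]' --force 25

```text
time_s: 34.55
ee_pos: [0.5939, 0.1215, 0.1714]
tool_rot: [0.001, 0.793, 0.609, 0.004]
contact_force: [0.6, 1.2, -0.7]
opening: 0.108
grasp_force: 25.0
```

To row units: -225 mm / 500 = -0.45, -180 mm / 500 = -0.36.

Emit:
send_rows --motion '[[[0, 0, 0], [-0.014, -0.09, 0], 0.0], [[0, 0, 0], [-0.028, -0.18, 0], 0.0], [[0, 0, 0], [-0.042, -0.27, 0], 0.0], [[0, 0, 0], [-0.056, -0.36, 0], 0.0], [[0, 0, 0], [-0.07, -0.45, 0], 0.0]]'

```text
time_s: 35.05
ee_pos: [0.5574, -0.1098, 0.1669]
tool_rot: [0.001, 0.795, 0.607, 0.0]
contact_force: [1.8, 0.5, 0.0]
opening: 0.108
grasp_force: 25.0
```

```bash
python3 - <<'E'
from h import *
from workcell import grab_frame
s=st(.507,-.4273,.166,-15.4)
a=grab_frame('top')['image'];cv2.imwrite('pics/top8.png',a);o=cv2.imread('pics/top7.png')
for i in(o,a):
    g=cv2.cvtColor(i,cv2.COLOR_BGR2GRAY).copy(); g[:,:300]=0
    for n,(x0,y0,x1,y1) in dict(pan=(300,200,380,275),dish=(375,175,430,230),tray=(300,135,378,196)).items():
        e=cv2.Canny(g[y0:y1,x0:x1],60,150);ys,xs=np.nonzero(e);print(n,xs.min()+x0,xs.max()+x0,ys.min()+y0,ys.max()+y0,end=' ; ')
    print()
E
```

```text
t 35.0 pos [ 557.4 -109.8  166.9] y-angle -15.28 toolz [ 0.001 -0.001 -1.   ] open 0.108 grip 25.0 F [1.8 0.5 0. ] J [ 0.76  0.37 -0.78  1.68  0.27  1.21 -0.35]
shift mm [ -50.4 -317.5   -0.9]
turn rad -0.0021
pan 308 372 207 264 ; dish 381 420 181 220 ; tray 312 369 143 191 ; 
pan 308 372 207 264 ; dish 381 420 181 220 ; tray 312 369 143 191 ;
```

Nothing has been knocked. On to the dish.

To row units: -223 mm / 500 = -0.446, -178 mm / 500 = -0.356.

Emit:
send_rows --motion '[[[0, 0, 0], [-0.014, -0.086, 0], 0.0], [[0, 0, 0], [-0.028, -0.176, 0], 0.0], [[0, 0, 0], [-0.042, -0.266, 0], 0.0], [[0, 0, 0], [-0.056, -0.356, 0], 0.0], [[0, 0, 0], [-0.07, -0.446, 0], 0.0]]'

```text
time_s: 35.6
ee_pos: [0.5225, -0.3327, 0.1669]
tool_rot: [0.001, 0.795, 0.607, 0.0]
contact_force: [0.5, -0.6, 0.9]
opening: 0.105
grasp_force: 25.0
```

To row units: -93 mm / 500 = -0.186, -80 mm / 500 = -0.16.

Emit:
send_rows --motion '[[[0, 0, 0], [-0.014, -0.086, 0], 0.0], [[0, 0, 0], [-0.028, -0.16, 0], 0.0], [[0, 0, 0], [-0.03, -0.186, 0], 0.0], [[0, 0, 0], [-0.03, -0.186, 0], 0.0], [[0, 0, 0], [-0.03, -0.186, -0.01], 0.0]]'

```text
time_s: 36.1
ee_pos: [0.509, -0.4225, 0.1616]
tool_rot: [0.0, 0.794, 0.607, 0.001]
contact_force: [-0.5, 1.2, -0.3]
opening: 0.106
grasp_force: 25.0
```

To row units: -100 mm / 500 = -0.2, -90 mm / 500 = -0.18.

Emit:
send_rows --motion '[[[0, 0, 0], [0, 0, -0.06], 0.0], [[0, 0, 0], [0, 0, -0.13], 0.0], [[0, 0, 0], [0, 0, -0.18], 0.0], [[0, 0, 0], [0, 0, -0.2], 0.0], [[0, 0, 0], [0, 0, -0.2], 0.0]]'

```text
time_s: 36.6
ee_pos: [0.508, -0.4221, 0.0597]
tool_rot: [-0.001, 0.794, 0.608, 0.0]
contact_force: [0.5, 0.9, 0.9]
opening: 0.109
grasp_force: 25.0
```

Emit:
send_rows --motion '[[[0, 0, 0], [0, 0, 0], 0.0], [[0, 0, 0], [0, 0, 0], 0.0]]'

```text
time_s: 36.8
ee_pos: [0.5088, -0.4243, 0.0625]
tool_rot: [0.001, 0.795, 0.607, 0.0]
contact_force: [-0.7, 0.6, 0.5]
opening: 0.109
grasp_force: 25.0
```

```bash
python3 -c "
from h import *;s=st(.507,-.4273,.029,-15.4);wrist('w8')"
```

```text
t 36.8 pos [ 508.8 -424.3   62.5] y-angle -15.28 toolz [ 0.002 -0.002 -1.   ] open 0.109 grip 25.0 F [-0.7  0.6  0.5] J [ 1.06  0.64 -0.6   1.52  0.38  1.11  0.11]
shift mm [ -1.8  -3.  -33.5]
turn rad -0.0021
```

To row units: -33 mm / 500 = -0.066, -30 mm / 500 = -0.06.

Emit:
send_rows --motion '[[[0, 0, 0], [-0.004, -0.006, -0.028], 0.0], [[0, 0, 0], [-0.004, -0.006, -0.048], 0.0], [[0, 0, 0], [-0.004, -0.006, -0.06], 0.0], [[0, 0, 0], [-0.004, -0.006, -0.066], 0.0], [[0, 0, 0], [-0.004, -0.006, -0.066], 0.0]]'

```text
time_s: 37.35
ee_pos: [0.5051, -0.427, 0.028]
tool_rot: [-0.001, 0.795, 0.607, -0.001]
contact_force: [-6.1, 2.4, 10.9]
opening: 0.107
grasp_force: 25.0
```

Emit:
send_rows --motion '[[[0, 0, 0], [0, 0, 0], 0.2], [[0, 0, 0], [0, 0, 0], 0.25], [[0, 0, 0], [0, 0, 0], 0.25]]'

```text
time_s: 37.65
ee_pos: [0.5061, -0.4272, 0.0276]
tool_rot: [0.0, 0.795, 0.607, 0.0]
contact_force: [1.7, -0.7, 2.5]
opening: 0.233
grasp_force: 1.1
```

To row units: 170 mm / 500 = 0.34, 140 mm / 500 = 0.28.

Emit:
send_rows --motion '[[[0, 0, 0], [0, 0, 0.03], 0.25], [[0, 0, 0], [0, 0, 0.1], 0.25], [[0, 0, 0], [0, 0, 0.19], 0.25], [[0, 0, 0], [0, 0, 0.28], 0.25], [[0, 0, 0], [-0.06, -0.05, 0.34], 0.4]]'

```text
time_s: 38.15
ee_pos: [0.4808, -0.4474, 0.2024]
tool_rot: [0.002, 0.792, 0.61, 0.002]
contact_force: [0.9, 0.0, 0.4]
opening: 0.282
grasp_force: 0.0
```

To row units: -160 mm / 500 = -0.32, -120 mm / 500 = -0.24.

Emit:
send_rows --motion '[[[0, 0, 0], [-0.08, -0.05, 0], 0.5], [[0, 0, 0], [-0.16, -0.1, 0], 0.5], [[0, 0, 0], [-0.24, -0.15, 0], 0.5], [[0, 0, 0], [-0.32, -0.2, 0], 0.5], [[0, 0, 0], [-0.32, -0.2, 0], 0.5]]'

```text
time_s: 38.65
ee_pos: [0.3077, -0.5571, 0.198]
tool_rot: [-0.0, 0.798, 0.602, -0.002]
contact_force: [-0.9, 0.2, -0.8]
opening: 0.498
grasp_force: 0.0
```

```bash
python3 -c "
from h import *;s=st()
from workcell import grab_frame
t=grab_frame('top')['image'];cv2.imwrite('pics/top9.png',t)
cv2.imwrite('pics/c9.png',cv2.resize(t[60:290,20:450],(780,417),interpolation=cv2.INTER_CUBIC))"
```

```text
t 38.6 pos [ 307.7 -557.1  198. ] y-angle -15.91 toolz [-0.004 -0.002 -1.   ] open 0.498 grip 0.0 F [-0.9  0.2 -0.8] J [ 1.43  0.45 -0.58  1.47  0.25  1.3   0.55]
```

View pics/c9.png

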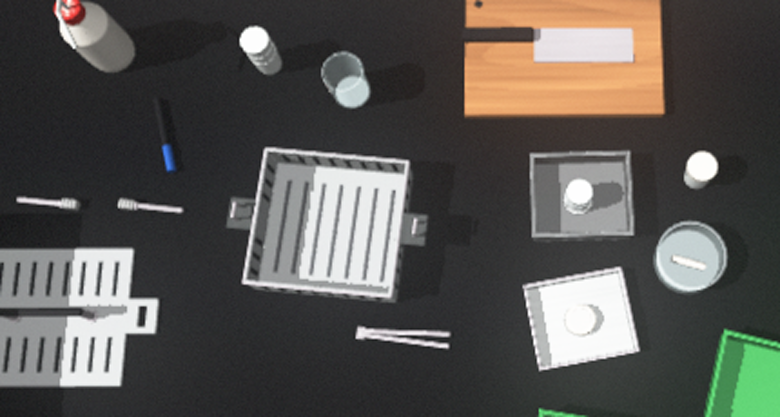

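The final view shows the basket empty at (325,225), the pot in the tray (580,195), the cap in the pan (582,320) and the bar in the dish (690,263). Both pins (45,203) and (150,206) and the lid lie clear, and the bystanders are undisturbed.

```bash
python3 -c "
from workcell import job_done;print(job_done())"
```

```text
the job is handed in; nothing more can be done
None
```

The job is handed in after about 39 s of robot time: both pins and the lid (flat, handle up) lie clear on the left bench, the pot is in the deep tray, the cap in the shallow metal tray and the stirring bar in the glass dish (the basket held only these three), and the beaker, filled pot and forceps were not touched.

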